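# Open the used-cell safety tube and feed in two spent cells

### The job

Open the upright used-cell tube by gripping its cap by the bar, pressing the cap firmly down and turning it anticlockwise while it stays pressed, then lift the cap off and stand it bar-up on the black rubber mat. Then feed the two big cells upright into the open tube, one after the other, pushing them down until the last one is flush with the tube's mouth or a little below it. Do not knock over or shift the two slim cells standing near them, and leave the tube open with nothing held.

Things in the scene. Friction and masses are not known exactly. Their poses are not given: they have to be found in the camera images.
- tube: Grey painted upright steel tube, 68 mm across, 160 mm tall, fixed on a 110 mm square, 8 mm thick dark foot plate. Origin: centre of its underside on the bench; z up along its axis; yaw varies. Its upper 34 mm is a thinner neck (45 mm outside, small lugs out to 57 mm), hidden by the cap at the start.
- tube_mouth (a point): Centre of the tube's mouth (upper rim of the neck), 160 mm above the bench. The round bore is 38 mm wide, open at the top; its closed end lies 132 mm down, and an 8 mm thick follower disc slides in it. Two big cells, 122 mm together, end 2 mm below the mouth when pushed right home.
- collar (a joint): Sprung steel ring round the neck that carries the cap's lower edge: how far it is pressed down, 0 = up (start), 0.010 m = stop. It gives at 8 N and takes about 15 N at the stop. The lock is free when the cap is pressed more than 6 mm below its start height: press it 8 to 10 mm. Let go, the cap springs up.
- follower (a joint): Black disc in the bore, under the cells: how far it is pushed down. Its top is 10 mm below the mouth at 0 and 124 mm below it at the end, 0.114 m. It starts anywhere from 0 to 0.03. It slides stiffly (about 5 N of friction, no spring) and stays where it is left: cells do not sink by their own weight, they are pushed.
- cap_bar (a point): Centre of the grip bar on the cap; x along the bar, z up. The grey cap is a round cup, 68 mm across, 34 mm high, about 120 g, flat on top. The bar stands on the flat face: 52 mm long (x), 14 mm thick (y), 25 mm high; its centre is 12.5 mm above the face and 46.5 mm above the cap's lower edge. Fingers can straddle it and press with their tips on the face.
- cap_end (a point): Point on the cap's flat face under the +x end of the bar, 26 mm from the cap's axis. At the start the cap is locked, face 16 mm above the mouth, bar along the tube's x axis. Pressed down, it turns anticlockwise seen from above and can be lifted straight off from 55 to 125 degrees (65 is good). Not pressed, it turns only a few degrees.
- mat_top (a point): Centre of the upper face of the black rubber mat, 150 x 150 x 4 mm, fixed flat on the bench, to the left of the tube. The cap is to stand on it.
- cell_a_mid (a point): Centre (half-way up) of one of the two big spent cells: steel cylinder with grey sleeve, 33 mm across, 61 mm tall, about 140 g, standing upright on the bench to the right of the tube. z along its axis. The two big cells are alike and either may go in first.
- cell_b_mid (a point): Centre (half-way up) of the other big cell, same as cell_a.
- slim_a_mid (a point): Centre of a slim cell, 14 mm across and 50 mm tall, standing upright near the big cells. Leave it standing where it is.
- slim_b_mid (a point): Centre of another slim cell, the same as slim_a. Leave it standing where it is.
Mind the look-alikes: they are no part of the job. What is shaped like the part that bears cell_a_mid but red is not meant.

How it is judged:
On the way, in this order (a step that is already met when the one before it is completed fails the run):
1. the cap is turned anticlockwise past its lock while it is pressed down (value of joint collar above 0.0045 m and y of cap_end in the frame of tube above 0.016 m), for 0.02 s.
2. the cap is off the tube and stands bar-up on the mat (horizontal distance between cap_bar and mat_top below 0.07 m and z of cap_bar in the frame of mat_top below 0.054 m and angle between cap_bar's own z axis and vertical below 0.15 rad), for 0.1 s.
3. the first big cell is in the tube's bore, the other not yet (((horizontal distance between cell_a_mid and tube_mouth below 0.007 m and z of cell_a_mid in the frame of tube_mouth below 0.025 m and horizontal distance between cell_b_mid and tube_mouth above 0.05 m) or (horizontal distance between cell_b_mid and tube_mouth below 0.007 m and z of cell_b_mid in the frame of tube_mouth below 0.025 m and horizontal distance between cell_a_mid and tube_mouth above 0.05 m))), for 0.1 s.
At the end, for the whole second after the job is handed in: Both big cells are in the tube's bore, one on the other, the upper one's top at most 5 mm above the mouth (or below it); the cap stands bar-up on the rubber mat, its axis within 70 mm of the mat's centre; both slim cells still stand; the cells have come to rest and nothing is held (all of step 2 and horizontal distance between each of cell_a_mid, cell_b_mid and tube_mouth below 0.007 m and z of each of cell_a_mid, cell_b_mid in the frame of tube_mouth below -0.0255 m and angle between each of slim_a_mid, slim_b_mid's own z axis and vertical below 0.2 rad and velocity of joint follower below 0.01 m/s); the robot touches nothing.
It fails at once if a slim cell is knocked over or shifted by more than 20 mm (distance of any of slim_a_mid, slim_b_mid from where it was at the start of the episode above 0.02 m).
It also fails if it takes over 72 s, if anything falls off the work surface, if the arm or the gripper's body presses on something with over 40 N, if the wrist force passes 120 N, or if a joint passes its speed limit or range.

### The arm

A 7-joint arm with a two-finger parallel gripper is mounted at the origin on the work surface. World frame = base frame: x ahead of the robot, y to its left, z up, the work surface at z = 0. Lengths are in m, angles in rad, forces in N, time in s.
With the tool pointing down it reaches from about 0.4 to 0.85 m from the base axis. Payload 4.5 kg.
Tool frame: the origin (TCP) lies midway between the tips of the shut fingers; the grasp point (between the pads) lies 19 mm behind it; z points along the fingers, y is the direction in which the jaws open and shut (so a half turn about z gives the same grasp; the last joint's range is limited). The gripper opens to 88 mm and grips with 3 to 60 N. Pads are 18 mm wide; open, the fingers measure 123 mm over their backs; the gripper's body (75 mm by 187 mm) begins 45 mm behind the grasp point.
Start: joints at [1.157, 0.689, -0.195, 1.565, 0.157, 0.902, -0.215], TCP at [0.271, -0.563, 0.205] pointing down, gripper open.
Joint ranges: [-3.01, 3.01], [-0.46, 2.08], [-1.47, 1.51], [0.13, 2.56], [-1, 4.14], [0.04, 2.09], [-2.66, 2.66]. Speed limits (rad/s): [2.57, 2.57, 3.14, 3.14, 3.14, 3.14, 3.14].

### API

Orientations are given as [roll, pitch, yaw] about the fixed x, y, z axes, in that order (R = Rz(yaw) Ry(pitch) Rx(roll)).
In Python, from rig import env, viewer, job_done gives the robot as it stands. The module is installed in compiled form; this text tells all that it offers.
- The arm moves only by the tool drive_tool, never from a script. Its argument "targets" is a list that holds one entry, the list of rows, each a list of 7 numbers: the shift along the tool's x, y, z in cm, then the turn, a rotation vector about the tool's x, y, z in rad, then the opening, from 0 (shut) to 1 (fully open). In form: [[[tx, ty, tz, wx, wy, wz, jaw], ...]]. A call has 1 to 5 rows; each row is the pose to reach, as a shift and turn from the pose commanded when the call began, along the tool's axes at that moment; what a row does not reach only later rows make up. A row lasts 1/8 s, in which the tool goes at most 62.5 mm and 10.7 degrees, less where a joint would pass 70% of its speed; a pose out of reach is approached as far as the arm can. A call with a gripper value outside its range is refused whole. The fingers move at their own pace and stop on an object; "grip_force" is the grip in N (left out, the last holds). Time passes only in rows, so rows that repeat a pose let the fingers close. It gives the time, the measured TCP pose, the force and the opening at its end, in the units of the state.
- env.sense(): the state, without advancing time (a new reading comes with each control period).
- viewer.camera(name): name is "side" or "top" or "wrist"; returns (picture, depth): 480x640x3 uint8, red, green, blue; 480x640 float32, m along the optical axis (not along the pixel's ray), 0 where there is no reading.
- viewer.camera_model(name): a dict with "fx", "fy", "cx", "cy" (pixels), "extrinsics" (4x4, takes a point from world to camera coordinates); the wrist camera has in their place "mount" (4x4, takes a point from camera to tool coordinates, whose origin is the TCP and whose axes are the flange's). Camera axes: x right, y down, z forward; pixel columns grow to the right and rows downward; lengths in m; the calibration is good to about 2 mm. A picture is of the moment at which its call begins: read the wrist's pose just before it. camera_model takes no time and is no camera call.
- job_done(): hands the job in, once; it reports no verdict.
The state is a dict: "clock": time; "qpos": joint angles; "qd": joint speeds; "joint_efforts": joint torques, N m; "tool_pos": TCP position; "tcp_rot": TCP orientation; "wrist_force": force on the tool from outside, world axes, zero at the start; "ft_torque": the same for the moment, N m; "grip_width": finger opening in m.
Only numpy, scipy, OpenCV 4.12 (cv2) and the standard library are available. Lean on these libraries where they do the work, as an engineer would, in place of code of your own. Each camera call takes 0.05 s, during which the arm holds its last target.

## Working session

There is one attempt and no reset: what is moved stays moved. The work goes in short steps, Python scripts to look and compute and a tool call to move; the robot and the scene stay as the last step left them, time stands still between calls to the robot, and variables do not carry over. Pictures are saved under pics/ and viewed, and the job is handed in when it is done.

Besides the shell and the picture viewer there is one more tool, called after "Emit:" as name(argument=value, ...) on one line, values as JSON. drive_tool: Moves the arm, as the interface text tells. Its arguments: {"type":"object","properties":{"targets":{"type":"array"},"grip_force":{"type":"number"}},"required":["targets"]}

```bash
mkdir -p pics
cat > h.py <<'E'
import numpy as np, cv2
from rig import env, viewer, job_done
from scipy.spatial.transform import Rotation as R
def snap(n,f):
    p,d=viewer.camera(n); cv2.imwrite('pics/'+f+'.png',p[:,:,::-1]); np.save('pics/'+f+'.npy',d); return p,d
def pts(n,d,T=None):
    m=viewer.camera_model(n); v,u=np.mgrid[0:480,0:640]
    P=np.stack([(u-m['cx'])/m['fx']*d,(v-m['cy'])/m['fy']*d,d],-1)
    W=np.linalg.inv(m['extrinsics']) if T is None else T
    return P@W[:3,:3].T+W[:3,3]
E
python3 - <<'E'
from h import *
s=env.sense(); print(s)
for n in ('top','side','wrist'):
    print(n,viewer.camera_model(n)); snap(n,n+'0')
E
```

```text
{'clock': 0.0, 'qpos': array([ 1.15681385,  0.6899773 , -0.19452639,  1.56634969,  0.157313  ,
        0.9024951 , -0.21509515]), 'qd': array([ 0.00083984, -0.00013178, -0.00236018, -0.00072055, -0.00208583,
        0.00083594, -0.00018657]), 'joint_efforts': array([-2.10167218e-04, -5.27568126e+01, -1.26681078e+00, -1.53430134e+01,
       -5.26062946e-02,  6.49484122e-03,  1.46730044e-04]), 'tool_pos': array([ 0.2702573 , -0.56277504,  0.20441307]), 'tcp_rot': array([-3.13976229e+00,  1.36035697e-04,  4.47890180e-01]), 'wrist_force': array([0.23482548, 0.02870548, 0.00065329]), 'ft_torque': array([ 0.01542008,  0.0034195 , -0.03305063]), 'grip_width': 0.08765809821607261}
top {'fx': 571.1557713246984, 'fy': 571.1557713246984, 'cx': 324.59631374844474, 'cy': 232.93330832754802, 'extrinsics': array([[ 0.01510537, -0.99980566,  0.0126674 , -0.03426119],
       [-0.98950261, -0.01676833, -0.14353888,  0.53224933],
       [ 0.14372339, -0.01036622, -0.9895636 ,  1.33212743],
       [ 0.        ,  0.        ,  0.        ,  1.        ]])}
side {'fx': 524.3261641589866, 'fy': 524.3261641589866, 'cx': 319.5481126523647, 'cy': 238.11807003264778, 'extrinsics': array([[-0.92407326, -0.38219866, -0.00357581,  0.46984429],
       [-0.252104  ,  0.61651115, -0.74589381,  0.23802376],
       [ 0.28728414, -0.68835906, -0.66605528,  0.91370907],
       [ 0.        ,  0.        ,  0.        ,  1.        ]])}
wrist {'fx': 397.64568758089877, 'fy': 397.64568758089877, 'cx': 320.4361298736584, 'cy': 248.36420667837552, 'mount': array([[ 9.37330880e-05, -9.50114917e-01, -3.11900042e-01,
         8.08065203e-02],
       [ 9.99999996e-01,  9.17272350e-05,  2.11018673e-05,
         2.80280028e-04],
       [ 8.56052959e-06, -3.11900042e-01,  9.50114921e-01,
        -1.79408618e-01],
       [ 0.00000000e+00,  0.00000000e+00,  0.00000000e+00,
         1.00000000e+00]])}
```

View pics/top0.png

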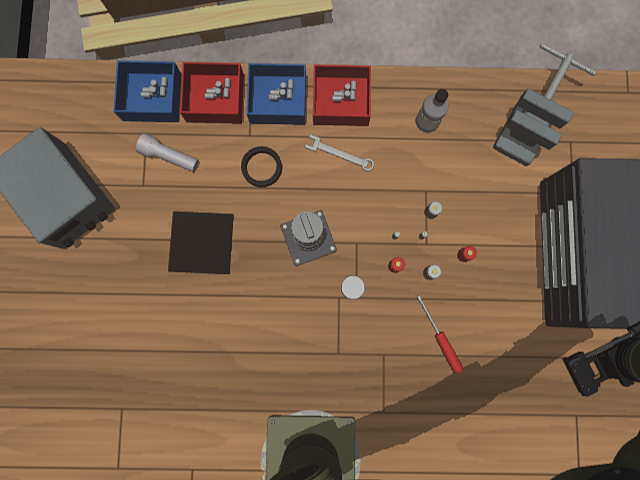

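View pics/side0.png

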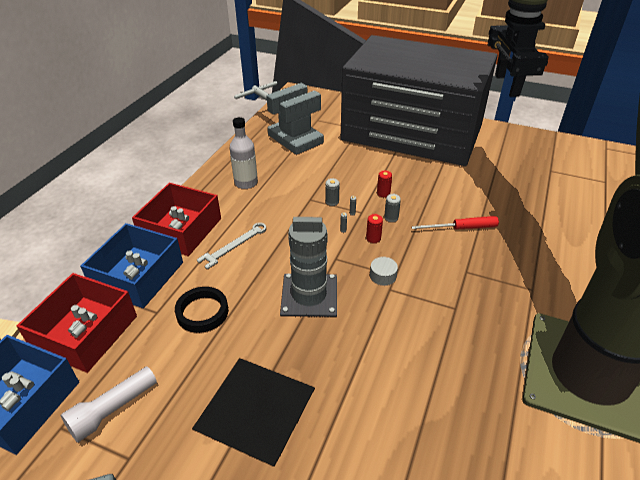

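View pics/wrist0.png

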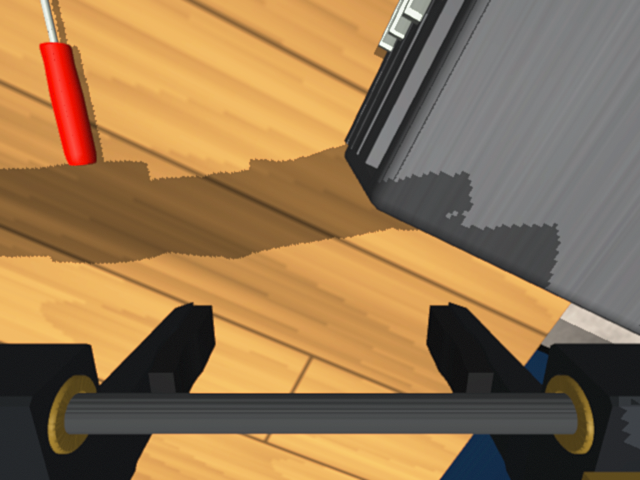

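The top view shows the tube at about (309,232), the mat at (201,242), the grey big cells at (434,209) and (433,271), and the slim cells at (396,235) and (424,235). The red decoys are at (397,264) and (468,254). The side view agrees. Next I'll measure from the depth in both views.

Run:
```python
from h import *
for n in ('top','side'):
    d=np.load(f'pics/{n}0.npy'); W=pts(n,d); I=cv2.imread(f'pics/{n}0.png')
    x,y,z=W[...,0],W[...,1],W[...,2]
    roi=(d>0)&(x>.35)&(x<.75)&(y>-.4)&(y<.4)
    print(n,'bench z',np.median(z[roi&(abs(z)<.02)]))
    m=(roi&(z>.02)&(z<.3)).astype(np.uint8)
    k,l,st,c=cv2.connectedComponentsWithStats(m)
    for i in range(1,k):
        if st[i,4]<12: continue
        q=l==i; zt=np.percentile(z[q],95); t=q&(z>zt-.004)
        (cx,cy),r=cv2.minEnclosingCircle(W[t][:,:2].astype(np.float32))
        print(st[i],'ztop %.4f'%zt,'mean',W[t].mean(0).round(4),'circ',np.round([cx,cy,r],4),I[t].mean(0).astype(int))
    # cap face
    for lo,hi in ((.165,.185),(.19,.21)):
        t=roi&(z>lo)&(z<hi)
        if t.sum()>5:
            P=W[t]; b=cv2.minAreaRect(P[:,:2].astype(np.float32)); print('cap',lo,t.sum(),P.mean(0).round(4),np.median(P[:,2]),b)
    dark=roi&(I.max(2)<45)&(z<.02)
    k,l,st,c=cv2.connectedComponentsWithStats(dark.astype(np.uint8))
    for i in range(1,k):
        if st[i,4]>800: P=W[l==i]; print('mat',st[i],cv2.minAreaRect(P[:,:2].astype(np.float32)),np.median(P[:,2]))
```

```text
top bench z 0.0016616925537220606
[151 141  47  30 639] ztop 0.0456 mean [0.7334 0.3818 0.045 ] circ [0.7264 0.3517 0.0533] [171 168 173]
[241 146  41  39 535] ztop 0.0300 mean [0.7032 0.1358 0.0279] circ [0.7007 0.1336 0.05  ] [45 49 57]
[426 201  16  17 202] ztop 0.0669 mean [ 0.595  -0.2862  0.0652] circ [ 0.5954 -0.2865  0.0153] [145 163 165]
[291 211  33  40 996] ztop 0.2033 mean [0.5265 0.0145 0.2026] circ [0.5257 0.0167 0.0263] [129 132 131]
[393 231   7   8  42] ztop 0.0556 mean [ 0.5327 -0.1978  0.0536] circ [ 0.5321 -0.1977  0.0062] [147 161 163]
[419 231   9   7  45] ztop 0.0535 mean [ 0.5346 -0.2633  0.052 ] circ [ 0.5334 -0.2623  0.0059] [144 153 156]
[458 246  19  15 213] ztop 0.0658 mean [ 0.4901 -0.3665  0.064 ] circ [ 0.4901 -0.3667  0.0164] [ 63  78 168]
[389 257  16  15 189] ztop 0.0661 mean [ 0.4602 -0.1967  0.0642] circ [ 0.4596 -0.1966  0.0157] [ 64  78 168]
[424 264  17  15 201] ztop 0.0666 mean [ 0.4439 -0.2829  0.0647] circ [ 0.4443 -0.282   0.0156] [157 171 171]
[341 275  24  24 433] ztop 0.0357 mean [ 0.4062 -0.0933  0.0337] circ [ 0.4059 -0.0941  0.0275] [
[... 1250 characters left out ...]
 194]
[175 287  52  40 656] ztop 0.0247 mean [0.6988 0.1373 0.0225] circ [0.7    0.1372 0.051 ] [22 20 20]
[  81  367   75   53 1280] ztop 0.0403 mean [0.7285 0.3791 0.039 ] circ [0.7289 0.3636 0.0405] [219 220 226]
cap 0.165 643 [0.5188 0.0294 0.1741] 0.17427776186816313 ((0.5225105285644531, 0.02301620878279209), (0.06844227761030197, 0.0551954060792923), 23.683366775512695)
cap 0.19 259 [0.524  0.0183 0.1974] 0.198479913243244 ((0.525138795375824, 0.016076330095529556), (0.04981009289622307, 0.01783982291817665), 21.700031280517578)
mat [ 192  359  123  107 7336] ((0.5091556310653687, 0.2777858376502991), (0.15162035822868347, 0.15005528926849365), 88.35200500488281) 0.0022200544566965963
```

Both views agree to about 2 mm: tube (0.526, 0.015), bar yaw 21.5°, cap face z ≈ 0.176, cells at (0.595,-0.285) and (0.444,-0.281), mat (0.509, 0.278). I'll move over towards the tube.

Emit:
drive_tool(targets=[[[4.0,-3.4,-4,0,0,0.073,1],[8.0,-6.8,-7,0,0,0.073,1],[12.5,-10.6,-9,0,0,0.073,1],[17,-14.5,-9,0,0,0.073,1],[21.5,-18.4,-9,0,0,0.073,1]]], grip_force=40)

```text
clock: 0.78
tool_pos: [0.3854, -0.3026, 0.2955]
tcp_rot: [3.141, -0.001, 0.375]
wrist_force: [0.8, -0.5, -0.1]
grip_width: 0.0882
```

```bash
cat >> h.py <<'E'
def go(x=None,y=None,z=None,yawdeg=None):
    s=env.sense(); p=s['tool_pos']; M=R.from_euler('xyz',s['tcp_rot'])
    t=np.array([p[0] if x is None else x,p[1] if y is None else y,p[2] if z is None else z])
    out=(M.inv().apply(t-p)*100)
    y0=s['tcp_rot'][2]; T=R.from_euler('xyz',[np.pi,0,y0 if yawdeg is None else np.radians(yawdeg)])
    w=(M.inv()*T).as_rotvec()
    print('t',s['clock'],'pos',p.round(4),'rpy',s['tcp_rot'].round(4),'F',s['wrist_force'].round(2),'grip',round(s['grip_width'],4),'q',s['qpos'].round(2)); print('shift cm',out.round(2),'w',w.round(3))
E
python3 -c "
from h import *
go(.526,.0145,.30,21.5)"
```

```text
t 0.775 pos [ 0.3854 -0.3026  0.2955] rpy [ 3.141e+00 -6.000e-04  3.748e-01] F [ 0.77 -0.54 -0.06] grip 0.0882 q [ 0.71  0.4  -0.21  1.83  0.1   0.92 -0.74]
shift cm [ 24.69 -24.36  -0.45] w [ 0.001 -0.001 -0.   ]
```

Emit:
drive_tool(targets=[[[4.4,-4.4,0,0,0,0,1],[8.8,-8.7,0,0,0,0,1],[13.2,-13.1,0,0,0,0,1],[17.6,-17.4,0,0,0,0,1],[21,-20.7,0,0,0,0,1]]])

```text
clock: 1.4
tool_pos: [0.505, -0.0321, 0.2952]
tcp_rot: [-3.141, -0.0, 0.377]
wrist_force: [1.1, -1.0, 0.5]
grip_width: 0.0879
```

Run:
```python
from h import *
go(.526,.0145,.30,21.5)
s=env.sense(); p,d=snap('wrist','w1')
m=viewer.camera_model('wrist'); T=np.eye(4);T[:3,:3]=R.from_euler('xyz',s['tcp_rot']).as_matrix();T[:3,3]=s['tool_pos']
W=pts('wrist',d,T@m['mount']); z=W[...,2]
roi=(d>0)&(abs(W[...,0]-.526)<.06)&(abs(W[...,1]-.0145)<.06)
for lo,hi in ((.165,.185),(.19,.21)):
    t=roi&(z>lo)&(z<hi); P=W[t]
    if len(P)>9: print(lo,len(P),P.mean(0).round(4),np.median(P[:,2]),cv2.minAreaRect(P[:,:2].astype(np.float32)),cv2.minEnclosingCircle(P[:,:2].astype(np.float32)))
```

```text
t 1.4 pos [ 0.505  -0.0321  0.2952] rpy [-3.1412e+00 -3.0000e-04  3.7710e-01] F [ 1.07 -1.01  0.46] grip 0.0879 q [ 0.14  0.43 -0.25  1.79  0.13  0.94 -1.36]
shift cm [ 3.67 -3.56 -0.48] w [-0.    -0.     0.002]
0.165 4897 [0.5282 0.0145 0.1759] 0.1759962360354883 ((0.5260827541351318, 0.014343932271003723), (0.06851144134998322, 0.06906057894229889), 21.36538314819336) ((0.5252007842063904, 0.014754549600183964), 0.03536677360534668)
0.19 1615 [0.5266 0.0146 0.2004] 0.20076486315112518 ((0.5252352952957153, 0.01472412422299385), (0.05240301042795181, 0.014344506897032261), 20.973453521728516) ((0.5252742171287537, 0.014622584916651249), 0.02660156786441803)
```

View pics/w1.png

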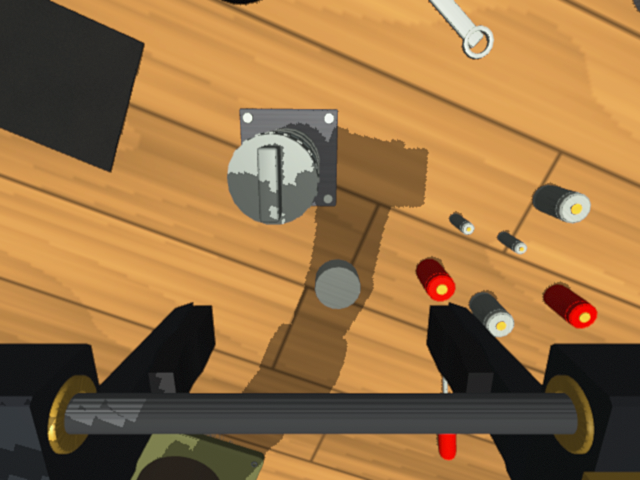

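The wrist view shows the cap at (272,178), and its depth gives centre (0.5255, 0.0147), face z 0.176 and yaw 21.2°. This agrees with the other two cameras.

Emit:
drive_tool(targets=[[[3.7,-3.6,0,0,0,0,1],[3.7,-3.6,3,0,0,0,1],[3.7,-3.6,6.5,0,0,0,1],[3.7,-3.6,6.5,0,0,0,1]]])

```text
clock: 1.95
tool_pos: [0.5234, 0.0116, 0.2282]
tcp_rot: [-3.14, 0.006, 0.375]
wrist_force: [-0.4, -0.1, 0.7]
grip_width: 0.0882
```

```bash
python3 -c "
from h import *
go(.5255,.0147,.179,21.3)"
```

```text
t 1.95 pos [0.5234 0.0116 0.2282] rpy [-3.1401  0.006   0.3751] F [-0.41 -0.14  0.74] grip 0.0882 q [ 0.04  0.53 -0.24  1.83  0.17  0.8  -1.48]
shift cm [ 0.34 -0.2   4.92] w [-0.001  0.006  0.003]
```

Emit:
drive_tool(targets=[[[0.3,-0.2,2.5,0,0.006,0,1],[0.3,-0.2,4.6,0,0.006,0,1],[0.3,-0.2,4.6,0,0.006,0,1],[0.3,-0.2,4.6,0,0.006,0,0.3],[0.3,-0.2,4.6,0,0.006,0,0]]], grip_force=40)

```text
clock: 2.58
tool_pos: [0.5286, 0.0151, 0.1855]
tcp_rot: [3.141, -0.008, 0.375]
wrist_force: [0.4, -0.5, 0.6]
grip_width: 0.0699
```

```bash
python3 -c "
from h import *
go(.5255,.0147,.168,21.3)
snap('side','s2')"
```

```text
t 2.575 pos [0.5286 0.0151 0.1855] rpy [ 3.1408 -0.0083  0.3745] F [ 0.37 -0.54  0.61] grip 0.0699 q [ 0.02  0.59 -0.22  1.88  0.2   0.68 -1.51]
shift cm [-0.32 -0.08  1.74] w [ 0.001 -0.008  0.003]
```

Emit:
drive_tool(targets=[[[0,0,0,0,0,0,0],[0,0,0,0,0,0,0],[0,0,0,0,0,0,0],[0,0,0,0,0,0,0]]])

```text
clock: 3.12
tool_pos: [0.5277, 0.0151, 0.1842]
tcp_rot: [3.142, -0.006, 0.375]
wrist_force: [-0.2, 0.9, 0.3]
grip_width: 0.0263
```

```bash
python3 -c "
from h import *
go(.5255,.0147,.168,21.3)
snap('side','s3')"
```

```text
t 3.125 pos [0.5277 0.0151 0.1842] rpy [ 3.1415 -0.006   0.3748] F [-0.16  0.87  0.26] grip 0.0263 q [ 0.02  0.59 -0.22  1.89  0.2   0.68 -1.51]
shift cm [-0.23 -0.05  1.62] w [ 0.    -0.006  0.003]
```

View pics/s3.png

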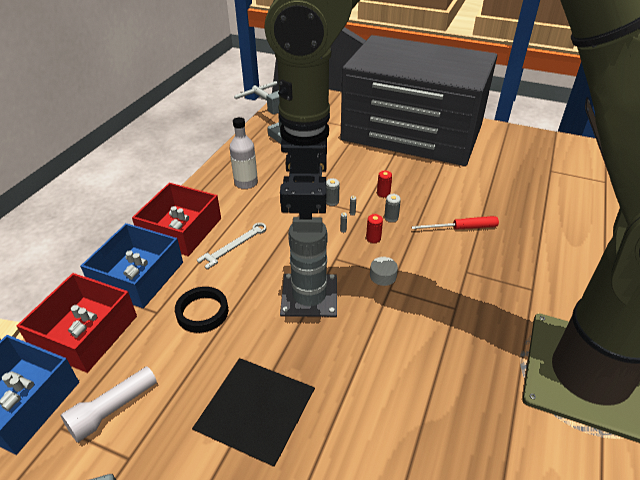

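The side view shows the fingers straddling the bar at about (310,215), still closing. I'll correct the small pitch and shift, then finish the grip.

Emit:
drive_tool(targets=[[[-0.2,0,0.4,0,-0.006,0,0],[-0.2,0,0.6,0,-0.006,0,0],[-0.2,0,0.6,0,-0.006,0,0]]])

```text
clock: 3.55
tool_pos: [0.5257, 0.0143, 0.1779]
tcp_rot: [-3.142, 0.001, 0.375]
wrist_force: [0.2, -0.1, -0.5]
grip_width: 0.0007
```

```bash
python3 -c "
from h import *
snap('side','s4'); snap('wrist','w4'); go()"; python3 -c "
import cv2;a=cv2.imread('pics/s4.png')[150:350,220:420];cv2.imwrite('pics/s4c.png',cv2.resize(a,None,fx=3,fy=3))"
```

```text
t 3.65 pos [0.5259 0.0144 0.1782] rpy [3.1416 0.     0.3748] F [-0.01  0.6   0.47] grip 0.0004 q [ 0.02  0.6  -0.22  1.89  0.2   0.67 -1.51]
shift cm [0. 0. 0.] w [0. 0. 0.]
```

View pics/s4c.png

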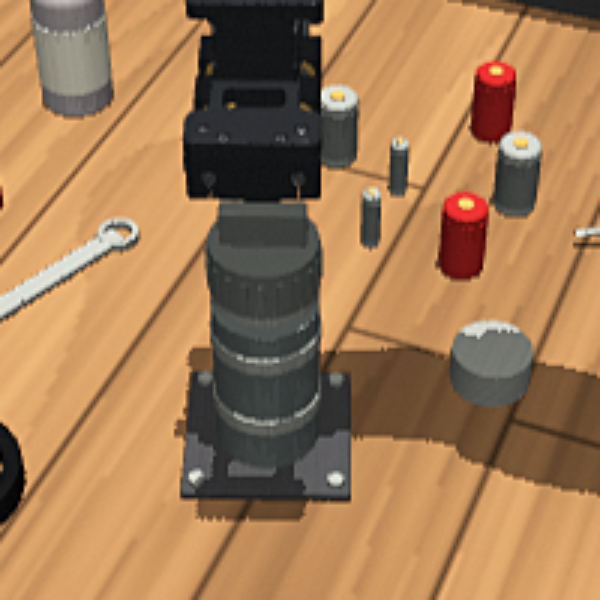

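View pics/w4.png

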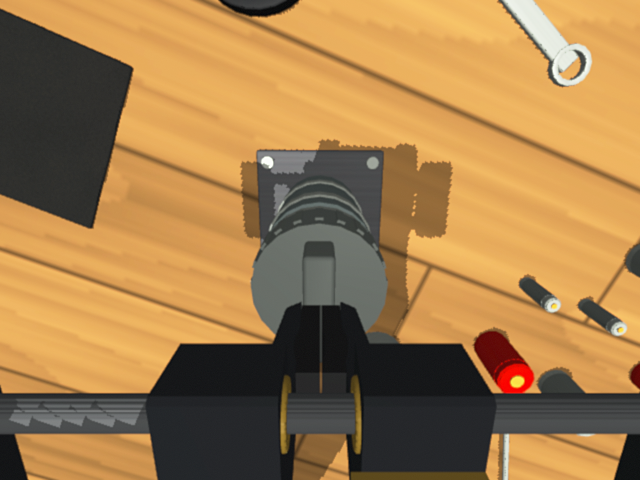

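```bash
python3 - <<'E'
from h import *
m=viewer.camera_model('wrist'); M=m['mount']
for P in ([0,0,0],[0,0,-.019],[.026,0,-.024],[-.026,0,-.024]):
    q=np.linalg.inv(M)@np.r_[P,1]; print(P,(q[0]/q[2]*m['fx']+m['cx']).round(1),(q[1]/q[2]*m['fy']+m['cy']).round(1),q[2])
d=np.load('pics/w4.npy'); W=pts('wrist',d,M)
for v,u in [(250,320),(270,320),(290,320),(303,320),(310,310),(310,335),(330,315),(330,335),(360,310),(380,310),(390,320),(320,270)]: print(v,u,W[v,u].round(4),d[v,u])
s=env.sense();T=np.eye(4);T[:3,:3]=R.from_euler('xyz',s['tcp_rot']).as_matrix();T[:3,3]=s['tool_pos']
W=pts('wrist',d,T@M);z=W[...,2];roi=(d>0)&(abs(W[...,0]-.526)<.06)&(abs(W[...,1]-.0145)<.06)
t=roi&(z>.165)&(z<.185);print(W[t].mean(0),cv2.minAreaRect(W[t][:,:2].astype(np.float32)))
p,d=snap('top','t4');W=pts('top',d);print(W[225:240:3,305:312:3,2].round(3))
E
python3 -c "
import cv2;a=cv2.imread('pics/t4.png')[130:330,210:410];cv2.imwrite('pics/t4c.png',cv2.resize(a,None,fx=3,fy=3))"
```

```text
[0, 0, 0] 319.8 290.7 0.19566843513205093
[0, 0, -0.019] 319.7 308.3 0.17761624353556593
[0.026, 0, -0.024] 319.7 257.1 0.16475629963316174
[-0.026, 0, -0.024] 319.8 364.9 0.1809750339661359
250 320 [ 0.0258  0.0001 -0.0141] 0.17423333
270 320 [ 0.0201  0.0001 -0.0237] 0.16691644
290 320 [ 0.0107  0.0001 -0.023 ] 0.17043574
303 320 [ 0.0051  0.0001 -0.0242] 0.17112637
310 310 [ 0.0087 -0.0038 -0.0377] 0.15717706
310 335 [ 0.0089  0.006  -0.0382] 0.15660113
330 315 [ 0.0082 -0.0017 -0.0525] 0.14324263
330 335 [ 0.0086  0.0055 -0.0532] 0.14240007
360 310 [ 0.0083 -0.003  -0.0712] 0.12542343
380 310 [ 0.0065 -0.0028 -0.0789] 0.11865696
390 320 [-1.962e-01 -1.000e-04  1.780e-01] 0.4259753
320 270 [-0.0172 -0.0254  0.002 ] 0.2029153
[0.53476792 0.01869246 0.17566624] ((0.5306283235549927, 0.0169077105820179), (0.059836287051439285, 0.07038241624832153), 22.69536781311035)
[[0.7   0.71  0.713]
 [0.713 0.712 0.714]
 [0.713 0.711 0.721]
 [0.71  0.727 0.732]
 [0.731 0.737 0.74 ]]
```

View pics/t4c.png

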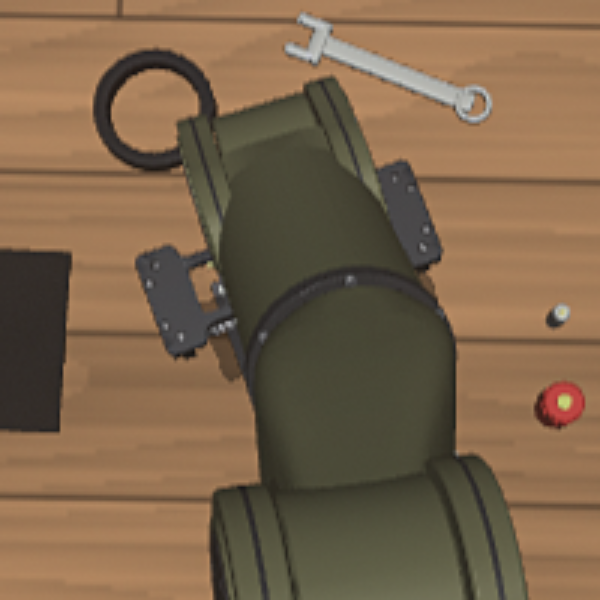

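The wrist view shows the fingers shut above the bar: the bar top is visible at (320,303), inside the finger footprint. So the real fingertips end well short of the nominal TCP. I'll measure the finger tip from earlier depth images.

Run:
```python
from h import *
M=viewer.camera_model('wrist')['mount']
for f in ('wrist0','w1'):
    d=np.load(f'pics/{f}.npy'); W=pts('wrist',d,M)
    for sl in (slice(150,240),slice(400,490)):
        q=W[290:345,sl]; dd=d[290:345,sl]; t=(dd>0)&(dd<.25); P=q[t]
        print(f,'zmax',np.sort(P[:,2])[-5:].round(4),'x',P[:,0].min().round(4),P[:,0].max().round(4),'y',P[:,1].min().round(4),P[:,1].max().round(4))
        print(P[np.argsort(P[:,2])[-4:]].round(4))
```

```text
wrist0 zmax [-0.0328 -0.0324 -0.0324 -0.0323 -0.0318] x -0.009 0.0113 y -0.0587 -0.0431
[[ 0.0087 -0.0517 -0.0324]
 [ 0.0082 -0.0509 -0.0324]
 [ 0.0095 -0.052  -0.0323]
 [ 0.0079 -0.0507 -0.0318]]
wrist0 zmax [-0.0328 -0.0328 -0.0327 -0.0327 -0.0325] x -0.0089 0.0111 y 0.0438 0.0592
[[ 0.0084  0.0453 -0.0328]
 [ 0.0084  0.0457 -0.0327]
 [ 0.002   0.0447 -0.0327]
 [ 0.0083  0.0491 -0.0325]]
w1 zmax [-0.0328 -0.0328 -0.0328 -0.0327 -0.0324] x -0.0088 0.0113 y -0.0587 -0.043
[[ 0.0084 -0.0508 -0.0328]
 [ 0.0084 -0.0467 -0.0328]
 [-0.0088 -0.0441 -0.0327]
 [ 0.0087 -0.0517 -0.0324]]
w1 zmax [-0.0328 -0.0327 -0.0324 -0.0322 -0.032 ] x -0.0087 0.0113 y 0.0438 0.0593
[[ 0.0025  0.0446 -0.0327]
 [-0.0037  0.0448 -0.0324]
 [ 0.0081  0.0512 -0.0322]
 [ 0.008   0.0525 -0.032 ]]
```

In every view the real fingertips sit about 32.5 mm behind the reported TCP. That explains the empty grip: the tips were at z ≈ 0.21, above the bar top at 0.201. From here on I'll take tip z = tool z + 0.0325. Reopening, then going down.

Emit:
drive_tool(targets=[[[0,0,0,0,0,0,0.45],[0,0,0,0,0,0,0.45],[0,0,0,0,0,0,0.45],[0,0,0,0,0,0,0.45],[0,0,1,0,0,0,0.45]]])

```text
clock: 4.32
tool_pos: [0.5266, 0.0144, 0.1684]
tcp_rot: [3.141, -0.002, 0.375]
wrist_force: [0.5, 0.0, 0.2]
grip_width: 0.0395
```

Emit:
drive_tool(targets=[[[0,0,1,0,0,0,0.45],[0,0,2,0,0,0,0.45],[0,0,2,0,0,0,0.2],[0,0,2,0,0,0,0],[0,0,2,0,0,0,0]]])

```text
clock: 4.95
tool_pos: [0.5261, 0.0145, 0.1485]
tcp_rot: [3.141, -0.001, 0.375]
wrist_force: [-0.0, -0.7, -1.3]
grip_width: 0.0137
```

Emit:
drive_tool(targets=[[[0,0,0,0,0,0,0],[0,0,0,0,0,0,0]]])

```text
clock: 5.2
tool_pos: [0.5261, 0.0145, 0.1484]
tcp_rot: [3.141, -0.001, 0.375]
wrist_force: [0.4, 0.3, 0.7]
grip_width: 0.0136
```

The bar is gripped at 13.6 mm. Now pressing down.

Emit:
drive_tool(targets=[[[0,0,0.4,0,0,0,0],[0,0,0.8,0,0,0,0],[0,0,1.0,0,0,0,0],[0,0,1.0,0,0,0,0]]], grip_force=55)

```text
clock: 5.7
tool_pos: [0.5263, 0.0145, 0.1395]
tcp_rot: [3.141, -0.001, 0.375]
wrist_force: [-3.0, -0.3, 12.5]
grip_width: 0.0136
```

Run:
```python
from h import *
s=env.sense()
p,d=snap('wrist','w5'); go()
m=viewer.camera_model('wrist'); T=np.eye(4);T[:3,:3]=R.from_euler('xyz',s['tcp_rot']).as_matrix();T[:3,3]=s['tool_pos']
W=pts('wrist',d,T@m['mount']);z=W[...,2];roi=(d>0)&(abs(W[...,0]-.526)<.035)&(abs(W[...,1]-.0145)<.035)
h,e=np.histogram(z[roi],np.arange(.15,.215,.002)); print([(round(a,3),b) for a,b in zip(e,h) if b>60])
```

```text
t 5.75 pos [0.5263 0.0144 0.1395] rpy [ 3.1409e+00 -1.2000e-03  3.7480e-01] F [-3.04  0.14 12.38] grip 0.0135 q [ 0.01  0.66 -0.2   1.93  0.22  0.57 -1.54]
shift cm [0. 0. 0.] w [ 0.001 -0.001 -0.   ]
[(np.float64(0.15), np.int64(148)), (np.float64(0.152), np.int64(154)), (np.float64(0.154), np.int64(176)), (np.float64(0.156), np.int64(170)), (np.float64(0.158), np.int64(305)), (np.float64(0.16), np.int64(307)), (np.float64(0.162), np.int64(167)), (np.float64(0.164), np.int64(419)), (np.float64(0.166), np.int64(6591)), (np.float64(0.168), np.int64(470)), (np.float64(0.17), np.int64(66)), (np.float64(0.172), np.int64(119)), (np.float64(0.174), np.int64(157)), (np.float64(0.176), np.int64(201)), (np.float64(0.178), np.int64(242)), (np.float64(0.18), np.int64(223)), (np.float64(0.182), np.int64(263)), (np.float64(0.184), np.int64(245)), (np.float64(0.186), np.int64(281)), (np.float64(0.188), np.int64(342)), (np.float64(0.19), np.int64(2343)), (np.float64(0.192), np.int64(2280)), (np.float64(0.194), np.int64(385)), (np.float64(0.196), np.int64(342)), (np.float64(0.198), np.int64(293)), (np.float64(0.2), np.int64(281)), (np.float64(0.202), np.int64(306)), (np.float64(0.204), np.int64(244)), (np.float64(0.206), np.int64(268)), (np.float64(0.208), np.int64(278)), (np.float64(0.21), np.int64(284)), (np.float64(0.212), np.int64(298))]
```

The face is at 0.167, pressed about 9 mm at 12.4 N. Turning anticlockwise, which is negative about the tool's z axis.

Emit:
drive_tool(targets=[[[0,0,0,0,0,-0.13,0],[0,0,0,0,0,-0.3,0],[0,0,0,0,0,-0.47,0],[0,0,0,0,0,-0.64,0],[0,0,0,0,0,-0.64,0]]])

```text
clock: 6.38
tool_pos: [0.5272, 0.0152, 0.1399]
tcp_rot: [3.139, -0.003, 1.016]
wrist_force: [-0.8, 0.4, 12.7]
grip_width: 0.0134
```

```bash
python3 -c "
from h import *
snap('wrist','w6');go()"
```

```text
t 6.425 pos [0.5272 0.0152 0.1398] rpy [ 3.1393e+00 -2.8000e-03  1.0151e+00] F [-2.42  1.36 13.35] grip 0.0138 q [ 0.12  0.68 -0.38  1.92  0.42  0.62 -1.09]
shift cm [0. 0. 0.] w [ 0.002 -0.003 -0.   ]
```

View pics/w6.png

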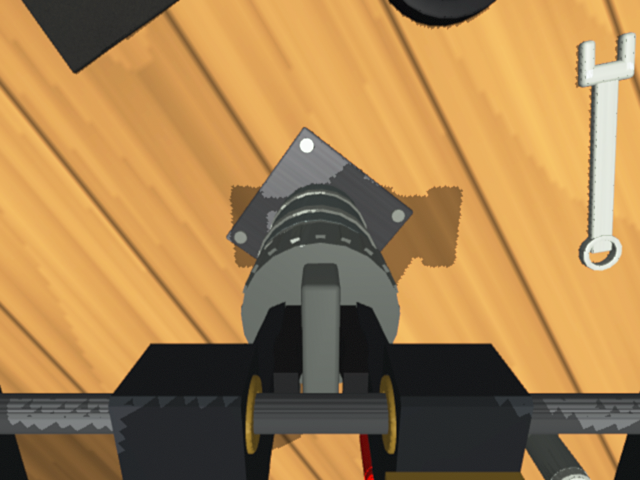

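The bar at (320,320) turned with the fingers by 37°. Continuing to about 68°.

Emit:
drive_tool(targets=[[[-0.1,0,0,0,0,-0.17,0],[-0.1,0,0,0,0,-0.34,0],[-0.1,0,0,0,0,-0.5,0],[-0.1,0,0,0,0,-0.55,0],[-0.1,0,0,0,0,-0.55,0]]])

```text
clock: 7.05
tool_pos: [0.5272, 0.0146, 0.14]
tcp_rot: [3.137, -0.002, 1.564]
wrist_force: [-0.1, 0.5, 12.7]
grip_width: 0.0135
```

```bash
python3 -c "
from h import *
snap('wrist','w7');go()"
```

```text
t 7.1 pos [0.5272 0.0146 0.14  ] rpy [ 3.1373e+00 -1.5000e-03  1.5642e+00] F [-1.66  1.22 12.36] grip 0.0134 q [ 0.21  0.7  -0.54  1.92  0.56  0.67 -0.68]
shift cm [0. 0. 0.] w [ 0.004 -0.002 -0.   ]
```

View pics/w7.png

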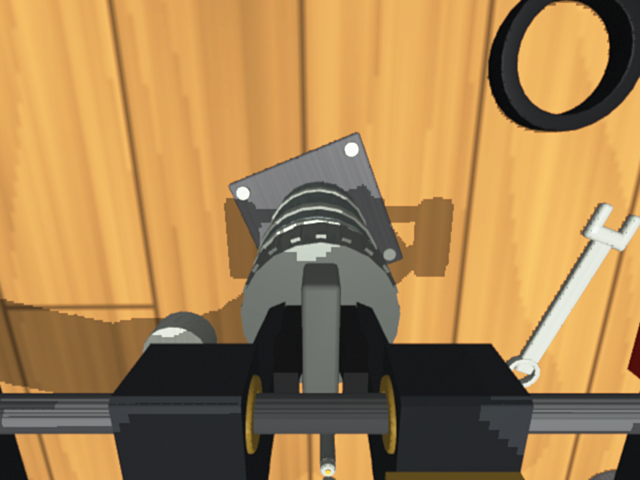

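The cap has turned 68°. Lifting straight up.

Emit:
drive_tool(targets=[[[0,0,-1,0,0,0,0],[0,0,-2.5,0,0,0,0],[0,0,-4.5,0,0,0,0],[0,0,-7,0,0,0,0],[0,0,-9,0,0,0,0]]])

```text
clock: 7.72
tool_pos: [0.5249, 0.0129, 0.2292]
tcp_rot: [-3.141, 0.001, 1.565]
wrist_force: [-0.8, -0.4, -1.4]
grip_width: 0.0135
```

```bash
python3 -c "
from h import *
snap('side','s8');go(.509,.278,.23,90)"
```

```text
t 7.775 pos [0.5265 0.0134 0.2314] rpy [3.1379e+00 2.0000e-04 1.5644e+00] F [0.05 0.32 0.33] grip 0.0135 q [ 0.28  0.58 -0.64  1.82  0.44  0.88 -0.57]
shift cm [26.44 -1.92  0.13] w [ 0.004  0.    -0.006]
```

View pics/s8.png

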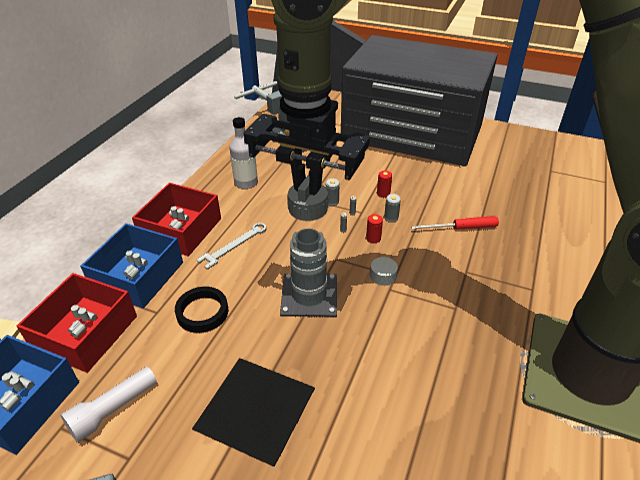

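The cap is off and held upright at (308,200), and the tube is open. Carrying it to the mat.

Emit:
drive_tool(targets=[[[5,-0.4,0,0,0,0,0],[10.5,-0.8,0,0,0,0,0],[16,-1.2,1.5,0,0,0,0],[21.5,-1.6,5,0,0,0,0],[26.4,-1.9,9,0,0,0,0]]])

```text
clock: 8.4
tool_pos: [0.5082, 0.2763, 0.1396]
tcp_rot: [3.141, 0.0, 1.565]
wrist_force: [1.6, 0.0, -0.8]
grip_width: 0.0137
```

Emit:
drive_tool(targets=[[[0,0,4,0,0,0,0],[0,0,8,0,0,0,0],[0,0,10,0,0,0,0],[0,0,10.5,0,0,0,0]]])

```text
clock: 8.9
tool_pos: [0.507, 0.2737, 0.0338]
tcp_rot: [-3.139, 0.003, 1.565]
wrist_force: [-0.2, -0.2, -0.1]
grip_width: 0.0132
```

```bash
python3 -c "
from h import *
snap('side','s9');go(.509,.278,.0105,90)"
```

```text
t 8.95 pos [0.5074 0.2741 0.0342] rpy [-3.1398e+00  1.6000e-03  1.5649e+00] F [-0.   -0.67 -0.6 ] grip 0.0133 q [-0.34  0.9  -0.42  1.82  0.65  0.56 -1.18]
shift cm [0.39 0.16 2.37] w [-0.002  0.002 -0.006]
```

View pics/s9.png

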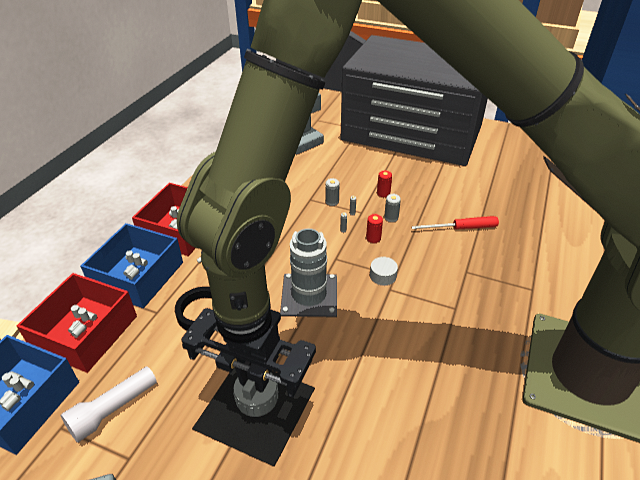

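The side view shows the cap over the middle of the mat at (257,398). Lowering it to contact.

Emit:
drive_tool(targets=[[[0.2,0,1.4,0,0,0,0],[0.2,0,2.0,0,0,0,0],[0.2,0,2.3,0,0,0,0],[0.2,0,2.5,0,0,0,0]]])

```text
clock: 9.45
tool_pos: [0.5083, 0.2769, 0.0106]
tcp_rot: [3.141, -0.0, 1.565]
wrist_force: [0.1, 0.7, -0.9]
grip_width: 0.0134
```

Emit:
drive_tool(targets=[[[0,0,0.2,0,0,0,0],[0,0,0.3,0,0,0,0]]])

```text
clock: 9.7
tool_pos: [0.5083, 0.2768, 0.0103]
tcp_rot: [3.14, 0.001, 1.565]
wrist_force: [-5.4, -3.5, 29.3]
grip_width: 0.0134
```

It's in contact with the mat. I'll unload and open.

Emit:
drive_tool(targets=[[[0,0,-0.25,0,0,0,0],[0,0,-0.25,0,0,0,0.5],[0,0,-0.25,0,0,0,0.5],[0,0,-0.25,0,0,0,0.5],[0,0,-0.25,0,0,0,0.5]]])

```text
clock: 10.32
tool_pos: [0.5081, 0.2768, 0.0097]
tcp_rot: [-3.141, 0.0, 1.565]
wrist_force: [0.0, 0.1, 0.0]
grip_width: 0.0441
```

Emit:
drive_tool(targets=[[[0,0,-2,0,0,0,0.6],[0,0,-6,0,0,0,1],[0,0,-12,0,0,0,1],[0,0,-18,0,0,0,1],[0,0,-24,0,0,0,1]]])

```text
clock: 10.95
tool_pos: [0.5078, 0.2765, 0.2518]
tcp_rot: [-3.141, 0.0, 1.565]
wrist_force: [0.9, -0.2, 0.7]
grip_width: 0.0881
```

```bash
python3 -c "
from h import *
snap('side','s10');go(.5255,.0147,.30,21)"
```

```text
t 11.0 pos [0.5111 0.2802 0.2599] rpy [ 3.1307 -0.0082  1.5647] F [1.38 1.47 4.33] grip 0.0879 q [-0.22  0.62 -0.62  1.63  0.41  1.02 -0.98]
shift cm [-26.51   1.65  -4.21] w [ 0.005 -0.014  1.198]
```

View pics/s10.png

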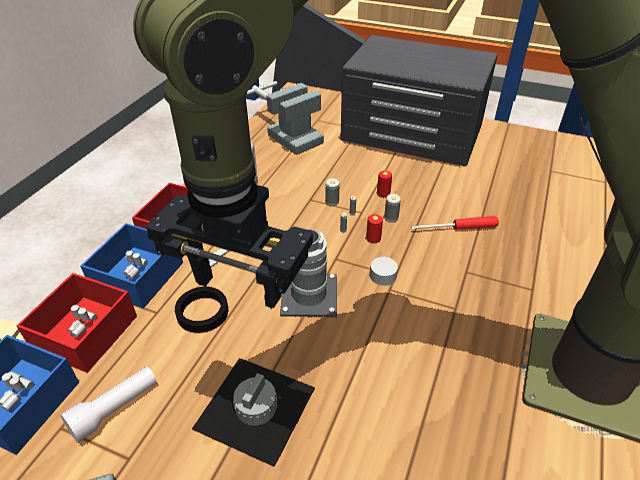

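The cap stands bar-up in the middle of the mat at (256,400), and the tube mouth is open. Next I'll go back over the tube and measure the mouth.

Emit:
drive_tool(targets=[[[-5,0,-2,0,0,0.17,1],[-10,0,-4,0,0,0.34,1],[-15,0,-4.5,0,0,0.51,1],[-20,0,-4.5,0,0,0.68,1],[-25,-0.2,-4.5,0,0,0.85,1]]])

```text
clock: 11.62
tool_pos: [0.5044, 0.0251, 0.2949]
tcp_rot: [3.141, -0.0, 0.709]
wrist_force: [0.3, -0.4, 0.3]
grip_width: 0.0882
```

Emit:
drive_tool(targets=[[[-3.9,-4.4,0,0,0,0.17,1],[-4.2,-4.8,0,0,0,0.34,1],[-4.2,-4.8,0,0,0,0.34,1],[-4.2,-4.8,0,0,0,0.34,1]]])

```text
clock: 12.12
tool_pos: [0.4423, 0.0358, 0.295]
tcp_rot: [3.141, -0.001, 0.378]
wrist_force: [1.0, 0.5, 0.1]
grip_width: 0.0882
```

```bash
cat >> h.py <<'E'
def wrist(f):
    s=env.sense(); p,d=snap('wrist',f); m=viewer.camera_model('wrist'); T=np.eye(4);T[:3,:3]=R.from_euler('xyz',s['tcp_rot']).as_matrix();T[:3,3]=s['tool_pos']
    return p,d,pts('wrist',d,T@m['mount'])
E
python3 - <<'E'
from h import *
go(.5255,.0147,.30,21)
p,d,W=wrist('w11'); z=W[...,2]; roi=(d>0)&(np.hypot(W[...,0]-.526,W[...,1]-.0145)<.045)
t=roi&(z>.153)&(z<.168); P=W[t]; print(len(P),P.mean(0),cv2.minAreaRect(P[:,:2].astype(np.float32)),cv2.minEnclosingCircle(P[:,:2].astype(np.float32)))
from scipy.optimize import least_squares
in_=roi&(z<.15)&(np.hypot(W[...,0]-.526,W[...,1]-.0145)<.017); print('follower z',np.percentile(z[in_],[5,50,95]) if in_.any() else 0)
h,e=np.histogram(z[roi],np.arange(.0,.2,.004)); print([(round(float(a),3),int(b)) for a,b in zip(e,h) if b>40])
E
```

```text
t 12.125 pos [0.4423 0.0358 0.295 ] rpy [ 3.1414e+00 -1.0000e-03  3.7780e-01] F [1.   0.47 0.06] grip 0.0882 q [ 0.07  0.34 -0.36  1.95  0.15  0.88 -1.56]
shift cm [ 6.95  5.03 -0.49] w [ 0.    -0.001  0.011]
1630 [0.5263597  0.01478515 0.15877763] ((0.5251232385635376, 0.014840371906757355), (0.057171229273080826, 0.044336359947919846), 34.07418441772461) ((0.5253732204437256, 0.014519442804157734), 0.02877715975046158)
follower z [0.11889509 0.12027851 0.12159803]
[(0.004, 450), (0.008, 494), (0.052, 49), (0.104, 98), (0.112, 42), (0.116, 521), (0.12, 913), (0.124, 89), (0.128, 51), (0.132, 71), (0.136, 82), (0.14, 2210), (0.144, 91), (0.148, 103), (0.152, 96), (0.156, 1182), (0.16, 374)]
```

View pics/w11.png

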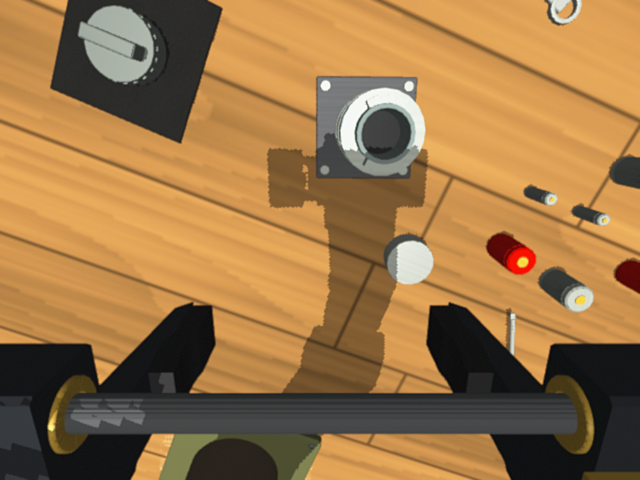

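The open mouth is at about (386,132), which measures (0.5254, 0.0147, 0.159), with the follower 40 mm down. Going over the nearer grey cell B now.

Emit:
drive_tool(targets=[[[-2.1,5.4,0,0,0,0,1],[-4.2,10.8,0,0,0,0,1],[-6.3,16.2,0,0,0,0,0.8],[-8.4,21.6,2,0,0,0,0.6],[-10.5,27,5,0,0,0,0.6]]])

```text
clock: 12.8
tool_pos: [0.4439, -0.2544, 0.2461]
tcp_rot: [3.139, -0.002, 0.376]
wrist_force: [1.1, -0.3, 0.4]
grip_width: 0.0603
```

Emit:
drive_tool(targets=[[[-1,2.5,3,0,0,0,0.6],[-1,2.5,6,0,0,0,0.6],[-1,2.5,6,0,0,0,0.6],[-1,2.5,6,0,0,0,0.6]]])

```text
clock: 13.3
tool_pos: [0.4435, -0.2785, 0.187]
tcp_rot: [3.141, -0.001, 0.376]
wrist_force: [0.0, 0.3, 0.8]
grip_width: 0.053
```

Run:
```python
from h import *
p,d,W=wrist('w12'); z=W[...,2]
go(.4437,-.281,.0025,21.6)
for c in ((.4437,-.281),(.595,-.2855),(.534,-.262),(.5327,-.1965)):
    t=(d>0)&(np.hypot(W[...,0]-c[0],W[...,1]-c[1])<.025)&(z>.02)&(z<.09)
    if t.sum()>30:
        zt=np.percentile(z[t],90); P=W[t&(z>zt-.006)]; print(c,len(P),zt,P.mean(0).round(4),cv2.minEnclosingCircle(P[:,:2].astype(np.float32)))
```

```text
t 13.35 pos [ 0.4437 -0.2786  0.1874] rpy [ 3.140e+00 -1.800e-03  3.762e-01] F [0.18 0.15 0.81] grip 0.0528 q [ 0.63  0.59 -0.25  1.89  0.22  0.69 -0.94]
shift cm [-0.12  0.19 18.49] w [ 0.002 -0.002 -0.001]
(0.4437, -0.281) 1281 0.061920736882723815 [ 0.4446 -0.2826  0.0608] ((0.44364792108535767, -0.2827017605304718), 0.016638733446598053)
(0.595, -0.2855) 1989 0.06192324192701051 [ 0.5946 -0.287   0.0607] ((0.5950233936309814, -0.28760504722595215), 0.016714856028556824)
(0.534, -0.262) 279 0.05107351570528648 [ 0.5335 -0.2633  0.0498] ((0.5336267948150635, -0.26323401927948), 0.00696111423894763)
(0.5327, -0.1965) 309 0.0508144591982999 [ 0.532  -0.1977  0.0496] ((0.5322780013084412, -0.1974540799856186), 0.007254605647176504)
```

View pics/w12.png

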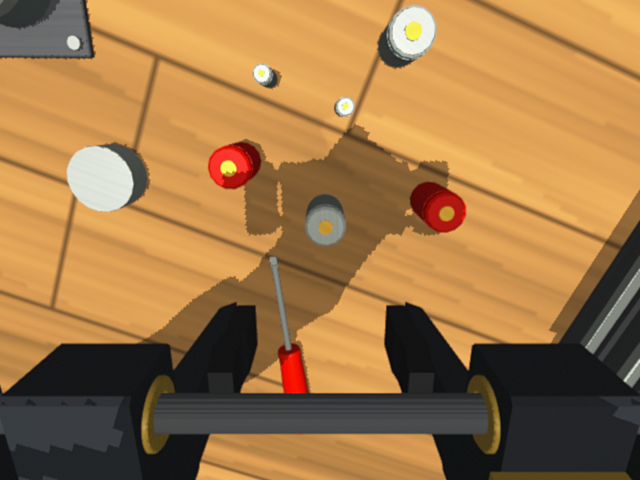

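Grey cell B is at (325,220), measured (0.4437, -0.2826) with its top at 0.0615. The slim cells haven't moved. Descending to grip its top 22 mm.

Emit:
drive_tool(targets=[[[-0.1,0.4,4,0,0,0,0.6],[-0.1,0.4,9,0,0,0,0.6],[-0.1,0.4,13,0,0,0,0.6],[-0.1,0.4,16.5,0,0,0,0.6],[-0.1,0.4,18,0,0,0,0.6]]], grip_force=30)

```text
clock: 13.98
tool_pos: [0.4436, -0.2825, 0.0057]
tcp_rot: [3.141, -0.0, 0.376]
wrist_force: [0.1, 0.5, 1.1]
grip_width: 0.053
```

Emit:
drive_tool(targets=[[[0,0,0,0,0,0,0.4],[0,0,0,0,0,0,0.2],[0,0,0,0,0,0,0.2],[0,0,0,0,0,0,0.2]]])

```text
clock: 14.48
tool_pos: [0.444, -0.2833, 0.0076]
tcp_rot: [3.139, -0.002, 0.375]
wrist_force: [-0.8, 1.1, 6.7]
grip_width: 0.032
```

Run:
```python
from h import *
go(.4437,-.2825,.0075,21.6)
```

```text
t 14.475 pos [ 0.444  -0.2833  0.0076] rpy [ 3.1394e+00 -2.0000e-03  3.7470e-01] F [-0.78  1.08  6.72] grip 0.032 q [ 0.55  0.89 -0.11  2.    0.33  0.27 -1.04]
shift cm [-0.   -0.08  0.01] w [ 0.002 -0.002 -0.002]
```

Gripped at 32 mm. Lifting and carrying it to the tube.

Emit:
drive_tool(targets=[[[0,0,-3,0,0,0,0.2],[0,0,-8,0,0,0,0.2],[0,0,-13.5,0,0,0,0.2],[1,-1.5,-19,0,0,0,0.2],[4,-5.5,-21.5,0,0,0,0.2]]])

```text
clock: 15.1
tool_pos: [0.4605, -0.2195, 0.2245]
tcp_rot: [3.137, -0.003, 0.368]
wrist_force: [-0.1, 0.4, -1.4]
grip_width: 0.0321
```

Emit:
drive_tool(targets=[[[3.3,-4.4,0,0,0,0,0.2],[6.6,-8.8,0,0,0,0,0.2],[10,-13.3,0,0,0,0,0.2],[13.2,-17.6,0,0,0,0,0.2],[14.5,-19.2,0,0,0,0,0.2]]])

```text
clock: 15.72
tool_pos: [0.5248, 0.0193, 0.2216]
tcp_rot: [-3.14, -0.001, 0.38]
wrist_force: [-0.8, -0.5, -1.7]
grip_width: 0.0322
```

Emit:
drive_tool(targets=[[[0,0,0,0,0,0,0.2],[0,0,0,0,0,0,0.2]]])

```text
clock: 15.98
tool_pos: [0.5239, 0.0129, 0.2212]
tcp_rot: [3.14, 0.001, 0.373]
wrist_force: [-0.4, -0.3, -1.0]
grip_width: 0.032
```

Run:
```python
from h import *
go(.5254,.0147,.20,21.6)
p,d,W=wrist('w13'); snap('side','s13')
T=pts('wrist',d,viewer.camera_model('wrist')['mount'])
z=W[...,2]
t=(d>0)&(T[...,2]>-.06)&(T[...,2]<-.049)&(abs(T[...,0])<.025)&(abs(T[...,1])<.02)
print(t.sum(),T[t].mean(0) if t.any() else 0, T[t].min(0),T[t].max(0))
```

```text
t 15.975 pos [0.5239 0.0129 0.2212] rpy [3.1405e+00 1.5000e-03 3.7280e-01] F [-0.41 -0.34 -1.03] grip 0.032 q [ 0.04  0.54 -0.25  1.85  0.18  0.78 -1.5 ]
shift cm [ 0.21 -0.12  2.12] w [ 0.001  0.001 -0.004]
6480 [ 0.00226152  0.00025283 -0.0534626 ] [-0.01683357 -0.01996597 -0.05999842] [ 0.01690208  0.01992774 -0.04900195]
```

View pics/w13.png

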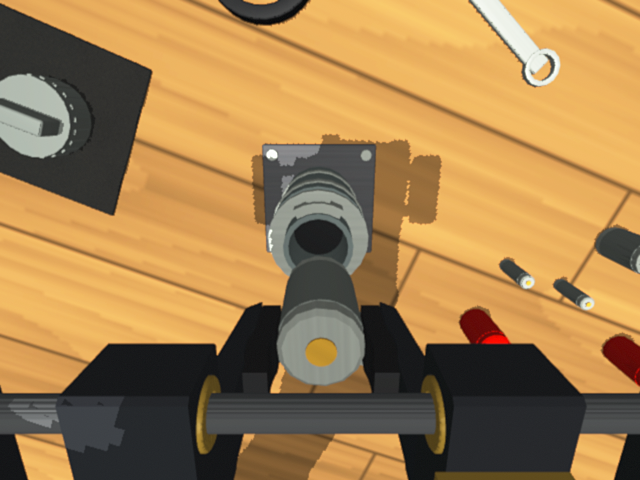

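View pics/s13.png

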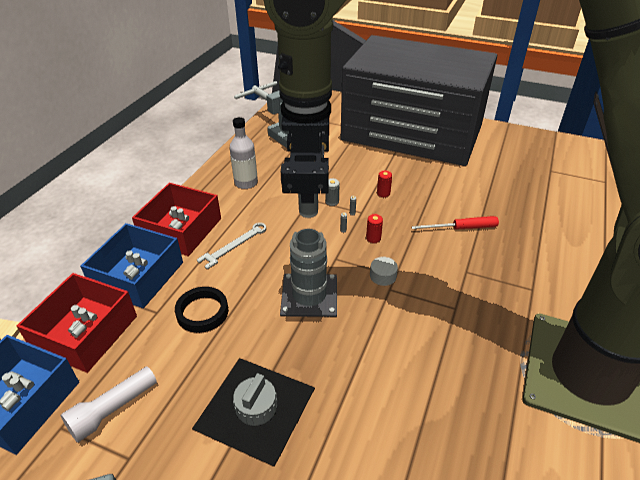

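The held cell is centred in the jaws, x within ±17 mm, and the tube mouth is just ahead at (320,235). Aligning before I insert it.

Emit:
drive_tool(targets=[[[0.2,-0.1,2,0,0,0,0.2],[0.2,-0.1,4,0,0,0,0.2],[0.2,-0.1,4.5,0,0,0,0.2],[0.2,-0.1,4.5,0,0,0,0.2]]])

```text
clock: 16.58
tool_pos: [0.5261, 0.0158, 0.1764]
tcp_rot: [3.141, 0.0, 0.374]
wrist_force: [-0.3, 0.7, -0.4]
grip_width: 0.0321
```

Run:
```python
from h import *
go(.5254,.0147,.16,21.6)
```

```text
t 16.575 pos [0.5261 0.0158 0.1764] rpy [3.1413e+00 3.0000e-04 3.7360e-01] F [-0.28  0.72 -0.44] grip 0.0321 q [ 0.03  0.61 -0.23  1.89  0.21  0.67 -1.53]
shift cm [-0.11  0.07  1.64] w [ 0.     0.    -0.003]
```

Emit:
drive_tool(targets=[[[-0.1,0.05,0.5,0,0,0,0.2],[-0.1,0.05,1.2,0,0,0,0.2],[-0.1,0.05,1.8,0,0,0,0.2],[-0.1,0.05,2.4,0,0,0,0.2]]])

```text
clock: 17.08
tool_pos: [0.5254, 0.0157, 0.1518]
tcp_rot: [3.142, 0.0, 0.375]
wrist_force: [0.4, -0.4, -1.9]
grip_width: 0.0323
```

Emit:
drive_tool(targets=[[[0,0.08,0.7,0,0,0,0.2],[0,0.08,1.4,0,0,0,0.2],[0,0.08,1.9,0,0,0,0.2],[0,0.08,1.9,0,0,0,0.2]]])

```text
clock: 17.58
tool_pos: [0.5254, 0.0149, 0.1328]
tcp_rot: [-3.141, 0.001, 0.375]
wrist_force: [-0.5, -0.0, -1.8]
grip_width: 0.0324
```

```bash
python3 - <<'E'
from h import *
go(.5254,.0147,.16,21.6); snap('side','s14')
E
python3 -c "
import cv2;a=cv2.imread('pics/s14.png')[130:330,210:410];cv2.imwrite('pics/s14c.png',cv2.resize(a,None,fx=3,fy=3))"
```

```text
t 17.575 pos [0.5254 0.0149 0.1328] rpy [-3.1414e+00  8.0000e-04  3.7490e-01] F [-0.55 -0.02 -1.77] grip 0.0324 q [ 0.01  0.67 -0.21  1.93  0.24  0.56 -1.55]
shift cm [-0.01  0.02 -2.72] w [-0.     0.001 -0.002]
```

View pics/s14c.png

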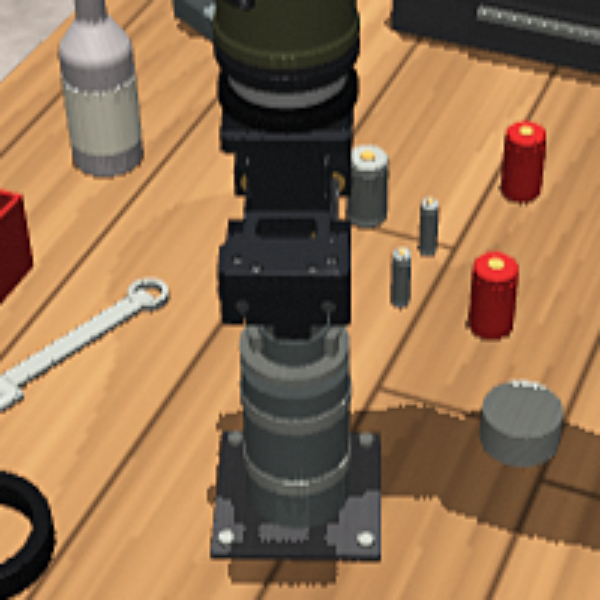

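The cell is in the bore at about (300,345), with no contact force. Releasing and raising, then I'll close the fingers to use as a pusher.

Emit:
drive_tool(targets=[[[0,0,0,0,0,0,0.6],[0,0,0,0,0,0,0.6],[0,0,-2.5,0,0,0,0.6],[0,0,-6,0,0,0,0.3],[0,0,-6,0,0,0,0]]])

```text
clock: 18.25
tool_pos: [0.5278, 0.0152, 0.1957]
tcp_rot: [3.14, -0.006, 0.375]
wrist_force: [0.1, 1.0, -0.3]
grip_width: 0.0352
```

Emit:
drive_tool(targets=[[[0,0,0,0,0,0,0],[0,0,0,0,0,0,0],[0,0,0,0,0,0,0]]])

```text
clock: 18.62
tool_pos: [0.5252, 0.0149, 0.1925]
tcp_rot: [-3.141, 0.002, 0.375]
wrist_force: [0.3, -0.4, -0.1]
grip_width: 0.0054
```

Run:
```python
from h import *
d=np.load('pics/wrist0.npy'); W=pts('wrist',d,viewer.camera_model('wrist')['mount'])
P=W[280:400,330:600][(d[280:400,330:600]>0)&(d[280:400,330:600]<.2)]
for lo in np.arange(-.075,-.03,.005):
    q=P[(P[:,2]>=lo)&(P[:,2]<lo+.005)&(P[:,1]>.03)]
    if len(q)>3: print(round(lo,3),len(q),'y',q[:,1].min().round(4),q[:,1].max().round(4),'x',q[:,0].min().round(4),q[:,0].max().round(4))
go(.5254,.0147,.15)
p,d,W=wrist('w15');z=W[...,2]
t=(d>0)&(np.hypot(W[...,0]-.5254,W[...,1]-.0147)<.02)&(z>.14)&(z<.192)
h,e=np.histogram(z[t],np.arange(.14,.192,.002)); print([(round(float(a),3),int(b)) for a,b in zip(e,h) if b>20])
```

```text
-0.075 609 y 0.044 0.0609 x -0.0043 0.0113
-0.07 607 y 0.045 0.0605 x -0.0083 0.0109
-0.065 606 y 0.0451 0.0602 x -0.0099 0.0111
-0.06 655 y 0.0442 0.0597 x -0.0095 0.0109
-0.055 580 y 0.0438 0.059 x -0.0097 0.011
-0.05 440 y 0.0439 0.0587 x -0.0094 0.0109
-0.045 403 y 0.0438 0.0581 x -0.0098 0.0111
-0.04 337 y 0.044 0.058 x -0.0098 0.011
-0.035 98 y 0.0441 0.0537 x -0.0089 0.0105
t 18.625 pos [0.5252 0.0149 0.1925] rpy [-3.1412e+00  1.5000e-03  3.7490e-01] F [ 0.33 -0.4  -0.1 ] grip 0.0054 q [ 0.03  0.58 -0.24  1.88  0.2   0.71 -1.52]
shift cm [0.02 0.03 4.25] w [-0.     0.002 -0.   ]
[(0.15, 26), (0.152, 41), (0.154, 66), (0.156, 61), (0.158, 186), (0.16, 185), (0.162, 57), (0.164, 51), (0.166, 64), (0.168, 68), (0.17, 120), (0.172, 85), (0.174, 62), (0.176, 107), (0.178, 1117), (0.18, 1580), (0.182, 34)]
```

View pics/w15.png

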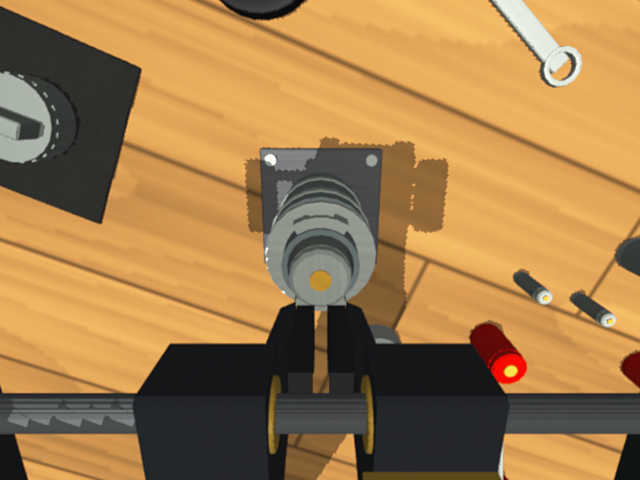

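The cell stands in the bore with its top at z 0.180, at (320,280). Pushing it down with the shut tips.

Emit:
drive_tool(targets=[[[0,0,1.5,0,0,0,0],[0,0,3.2,0,0,0,0],[0,0,4,0,0,0,0],[0,0,4.6,0,0,0,0],[0,0,5.2,0,0,0,0]]])

```text
clock: 19.3
tool_pos: [0.5259, 0.015, 0.1414]
tcp_rot: [3.141, -0.001, 0.375]
wrist_force: [-2.1, 0.1, 4.0]
grip_width: 0.0001
```

Emit:
drive_tool(targets=[[[0,0,0.6,0,0,0,0],[0,0,1.2,0,0,0,0],[0,0,1.3,0,0,0,0]]])

```text
clock: 19.68
tool_pos: [0.5258, 0.015, 0.128]
tcp_rot: [3.142, -0.0, 0.375]
wrist_force: [-1.3, 0.4, 3.5]
grip_width: 0.0005
```

Emit:
drive_tool(targets=[[[0,0,0.5,0,0,0,0],[0,0,1.0,0,0,0,0],[0,0,1.3,0,0,0,0],[0,0,1.3,0,0,0,0]]])

```text
clock: 20.18
tool_pos: [0.5256, 0.0149, 0.1148]
tcp_rot: [-3.141, 0.001, 0.375]
wrist_force: [0.7, 0.2, -0.5]
grip_width: 0.0007
```

Emit:
drive_tool(targets=[[[0,0,-3,0,0,0,0],[0,0,-8,0,0,0,0.3],[0,0,-12,0,0,0,0.6],[0,2,-13.5,0,0,0,0.6],[-0.5,5,-13.5,0,0,0,0.6]]])

```text
clock: 20.8
tool_pos: [0.5407, -0.0327, 0.2518]
tcp_rot: [3.141, -0.004, 0.377]
wrist_force: [0.9, -0.2, 0.5]
grip_width: 0.038
```

Run:
```python
from h import *
p,d,W=wrist('w16');z=W[...,2]
go(.595,-.2875,.19,21.5)
r=np.hypot(W[...,0]-.5254,W[...,1]-.0147)
t=(d>0)&(r<.015)&(z>.05)&(z<.192); print(t.sum(),np.percentile(z[t],[10,50,90]))
```

```text
t 20.85 pos [ 0.5406 -0.0395  0.2507] rpy [ 3.1371e+00 -5.0000e-04  3.6950e-01] F [-0.1  -3.94  0.31] grip 0.0423 q [ 0.15  0.53 -0.26  1.76  0.17  0.88 -1.39]
shift cm [-3.89 25.06  6.18] w [ 0.005 -0.001 -0.006]
1240 [0.1467032  0.14767422 0.14874023]
```

View pics/w16.png

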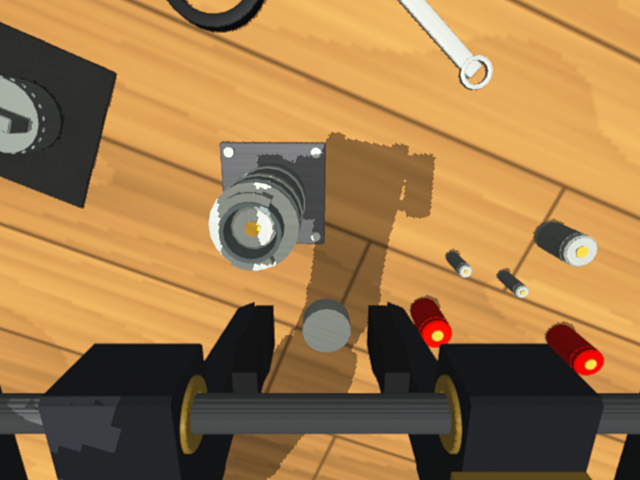

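The first cell is seated in the bore, top 12 mm below the mouth, at (255,230). On to cell A.

Emit:
drive_tool(targets=[[[-0.9,5.5,0,0,0,0,0.6],[-1.8,11,0,0,0,0,0.6],[-2.7,16.5,1,0,0,0,0.6],[-3.5,22,4,0,0,0,0.6],[-4.1,25.7,6,0,0,0,0.6]]])

```text
clock: 21.48
tool_pos: [0.5944, -0.2906, 0.1883]
tcp_rot: [-3.141, 0.002, 0.372]
wrist_force: [1.3, 0.1, -0.3]
grip_width: 0.0529
```

Emit:
drive_tool(targets=[[[0,0,0,0,0,0,0.6],[0,0,0,0,0,0,0.6],[0,0,0,0,0,0,0.6]]])

```text
clock: 21.85
tool_pos: [0.5961, -0.2855, 0.1911]
tcp_rot: [-3.141, -0.001, 0.377]
wrist_force: [-0.4, 0.2, -0.5]
grip_width: 0.0531
```

Run:
```python
from h import *
p,d,W=wrist('w17'); z=W[...,2]
go(.595,-.287,.007,21.5)
for c in ((.595,-.2855),(.534,-.262),(.5327,-.1965)):
    t=(d>0)&(np.hypot(W[...,0]-c[0],W[...,1]-c[1])<.025)&(z>.02)&(z<.09)
    if t.sum()>30:
        zt=np.percentile(z[t],90); P=W[t&(z>zt-.006)]; print(c,len(P),zt,P.mean(0).round(4),cv2.minEnclosingCircle(P[:,:2].astype(np.float32)))
```

```text
t 21.9 pos [ 0.596  -0.2858  0.1912] rpy [ 3.1414e+00 -1.4000e-03  3.7720e-01] F [ 0.63  0.51 -1.06] grip 0.0529 q [ 0.51  0.76 -0.25  1.46  0.21  0.95 -0.99]
shift cm [-0.16  0.07 18.42] w [ 0.    -0.001  0.002]
(0.595, -0.2855) 1249 0.062015790784463086 [ 0.596  -0.2871  0.0609] ((0.5951024293899536, -0.2876458466053009), 0.016669390723109245)
(0.534, -0.262) 206 0.05057074799205485 [ 0.5347 -0.2633  0.0495] ((0.5340088605880737, -0.263325572013855), 0.007431871257722378)
(0.5327, -0.1965) 224 0.050641944509858476 [ 0.5332 -0.1978  0.0494] ((0.530859112739563, -0.1978287696838379), 0.006678437814116478)
```

View pics/w17.png

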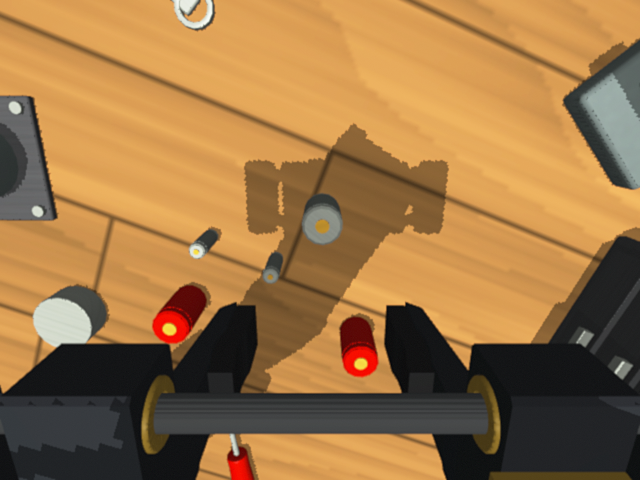

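Grey cell A is at (322,218), measured (0.5951, -0.2875). The slim cell near it, at (272,268), clears the finger path by over 30 mm. Descending.

Emit:
drive_tool(targets=[[[-0.15,0.1,4,0,0,0,0.6],[-0.15,0.1,9,0,0,0,0.6],[-0.15,0.1,13,0,0,0,0.6],[-0.15,0.1,16.5,0,0,0,0.6],[-0.15,0.1,18.3,0,0,0,0.6]]], grip_force=30)

```text
clock: 22.52
tool_pos: [0.5939, -0.2878, 0.006]
tcp_rot: [-3.14, 0.001, 0.376]
wrist_force: [-0.4, 0.8, 0.6]
grip_width: 0.0527
```

Emit:
drive_tool(targets=[[[0,0,0,0,0,0,0.4],[0,0,0,0,0,0,0.2],[0,0,0,0,0,0,0.2],[0,0,0,0,0,0,0.2]]])

```text
clock: 23.02
tool_pos: [0.5955, -0.2894, 0.0088]
tcp_rot: [3.14, -0.002, 0.375]
wrist_force: [-0.2, 1.6, 5.0]
grip_width: 0.0321
```

Run:
```python
from h import *
go(.5254,.0147,.2225,21.5)
```

```text
t 23.025 pos [ 0.5955 -0.2894  0.0088] rpy [ 3.1397e+00 -2.3000e-03  3.7470e-01] F [-0.18  1.6   5.01] grip 0.0321 q [ 0.48  0.99 -0.19  1.57  0.28  0.61 -1.05]
shift cm [  4.65 -30.83 -21.41] w [ 0.002 -0.002 -0.001]
```

Gripped. Lift straight up first, then carry.

Emit:
drive_tool(targets=[[[0,0,-3,0,0,0,0.2],[0,0,-8,0,0,0,0.2],[0,0,-13.5,0,0,0,0.2],[0.3,-2,-19,0,0,0,0.2],[0.9,-6,-21.5,0,0,0,0.2]]])

```text
clock: 23.65
tool_pos: [0.582, -0.2319, 0.2258]
tcp_rot: [3.137, -0.004, 0.371]
wrist_force: [1.1, 0.1, -1.9]
grip_width: 0.0322
```

Emit:
drive_tool(targets=[[[0.8,-5.2,0,0,0,0,0.2],[1.6,-10.4,0,0,0,0,0.2],[2.4,-15.6,0,0,0,0,0.2],[3.2,-20.8,0,0,0,0,0.2],[3.8,-24.8,0,0,0,0,0.2]]])

```text
clock: 24.28
tool_pos: [0.5244, 0.0171, 0.2226]
tcp_rot: [-3.141, -0.0, 0.377]
wrist_force: [0.7, 0.3, -1.3]
grip_width: 0.0323
```

Emit:
drive_tool(targets=[[[0,0,0,0,0,0,0.2],[0,0,0,0,0,0,0.2],[0,0,0,0,0,0,0.2]]])

```text
clock: 24.65
tool_pos: [0.5255, 0.0129, 0.2222]
tcp_rot: [3.141, 0.0, 0.372]
wrist_force: [0.4, 0.5, -1.1]
grip_width: 0.0321
```

Run:
```python
from h import *
go(.5254,.0147,.176,21.5)
p,d,W=wrist('w18')
T=pts('wrist',d,viewer.camera_model('wrist')['mount'])
t=(d>0)&(T[...,2]>-.06)&(T[...,2]<-.047)&(abs(T[...,0])<.025)&(abs(T[...,1])<.012)
print(t.sum(),T[t].mean(0), T[t].min(0),T[t].max(0))
```

```text
t 24.65 pos [0.5255 0.0129 0.2222] rpy [3.1406e+00 3.0000e-04 3.7190e-01] F [ 0.37  0.48 -1.09] grip 0.0321 q [ 0.04  0.54 -0.25  1.84  0.18  0.78 -1.5 ]
shift cm [ 0.06 -0.18  4.62] w [ 0.001  0.    -0.003]
4761 [ 3.01017953e-03  6.09410185e-05 -5.22829855e-02] [-0.01633498 -0.01199406 -0.0553316 ] [ 0.01768221  0.01199658 -0.04704891]
```

View pics/w18.png

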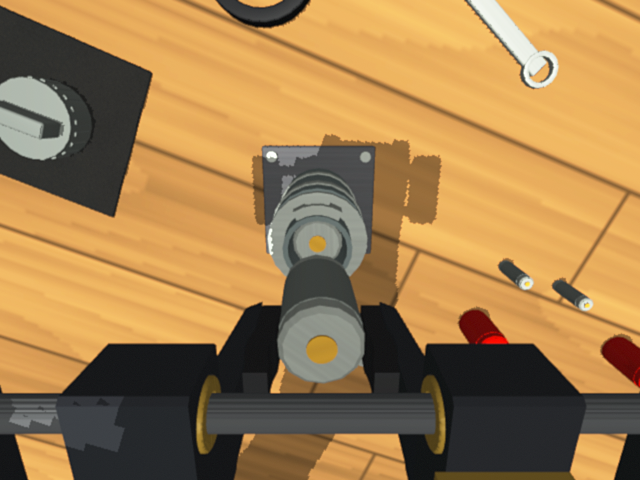

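The second cell is held centred (x offset +0.7 mm), and the first shows in the bore at (318,243). Aligning.

Emit:
drive_tool(targets=[[[0,-0.1,2,0,0,0,0.2],[0,-0.1,4,0,0,0,0.2],[0,-0.1,4.5,0,0,0,0.2],[0,-0.1,4.5,0,0,0,0.2]]])

```text
clock: 25.2
tool_pos: [0.525, 0.0152, 0.1773]
tcp_rot: [3.141, 0.0, 0.374]
wrist_force: [0.3, 0.5, -1.4]
grip_width: 0.0323
```

Run:
```python
from h import *
go(.5252,.0145,.16,21.5)
```

```text
t 25.2 pos [0.525  0.0152 0.1773] rpy [3.1415e+00 2.0000e-04 3.7390e-01] F [ 0.31  0.48 -1.36] grip 0.0323 q [ 0.03  0.6  -0.23  1.89  0.21  0.67 -1.53]
shift cm [-0.01  0.07  1.73] w [ 0.     0.    -0.001]
```

Emit:
drive_tool(targets=[[[0,0.05,0.5,0,0,0,0.2],[0,0.05,1.2,0,0,0,0.2],[0,0.05,1.8,0,0,0,0.2],[0,0.05,2.3,0,0,0,0.2]]])

```text
clock: 25.7
tool_pos: [0.5253, 0.0152, 0.154]
tcp_rot: [3.141, -0.0, 0.375]
wrist_force: [0.2, 0.8, 3.5]
grip_width: 0.0316
```

Emit:
drive_tool(targets=[[[0,0,0.6,0,0,0,0.2],[0,0,1.2,0,0,0,0.2],[0,0,1.8,0,0,0,0.2],[0,0,2.1,0,0,0,0.2],[0,0,2.1,0,0,0,0.2]]])

```text
clock: 26.32
tool_pos: [0.5247, 0.0153, 0.1328]
tcp_rot: [-3.141, 0.001, 0.375]
wrist_force: [0.0, -0.4, -2.0]
grip_width: 0.0319
```

The second cell is in by about 35 mm. Releasing and closing the fingers above it to push.

Emit:
drive_tool(targets=[[[0,0,0,0,0,0,0.6],[0,0,0,0,0,0,0.6],[0,0,-2.5,0,0,0,0.6],[0,0,-6,0,0,0,0.3],[0,0,-6,0,0,0,0]]])

```text
clock: 26.95
tool_pos: [0.527, 0.0155, 0.1955]
tcp_rot: [3.14, -0.005, 0.375]
wrist_force: [0.1, -0.4, 0.2]
grip_width: 0.035
```

Emit:
drive_tool(targets=[[[0,0,0,0,0,0,0],[0,0,0,0,0,0,0],[0,0,0,0,0,0,0]]])

```text
clock: 27.32
tool_pos: [0.5245, 0.0152, 0.1925]
tcp_rot: [-3.141, 0.002, 0.375]
wrist_force: [0.1, 0.4, 0.1]
grip_width: 0.0048
```

Run:
```python
from h import *
go(.5254,.0147,.15)
p,d,W=wrist('w19');z=W[...,2]
t=(d>0)&(np.hypot(W[...,0]-.5254,W[...,1]-.0147)<.02)&(z>.14)&(z<.195)
h,e=np.histogram(z[t],np.arange(.14,.196,.002)); print([(round(float(a),3),int(b)) for a,b in zip(e,h) if b>100])
```

```text
t 27.325 pos [0.5245 0.0152 0.1925] rpy [-3.1412e+00  1.5000e-03  3.7490e-01] F [0.05 0.41 0.09] grip 0.0048 q [ 0.03  0.58 -0.24  1.88  0.2   0.71 -1.52]
shift cm [0.07 0.08 4.25] w [-0.     0.002 -0.   ]
[(0.158, 188), (0.16, 157), (0.176, 120), (0.182, 599), (0.184, 2048), (0.186, 154)]
```

View pics/w19.png

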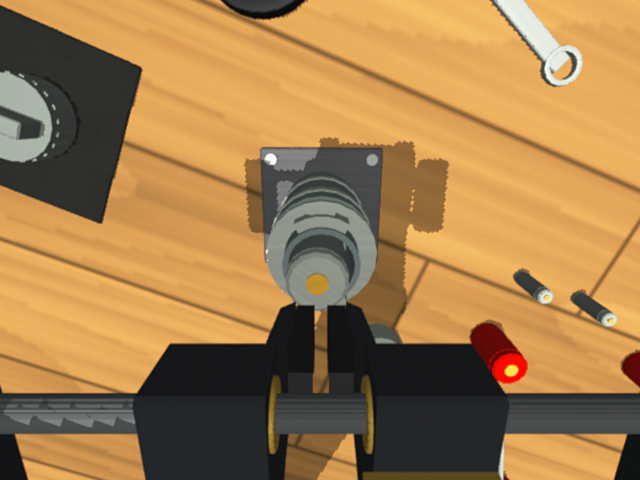

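The second cell's top is at 0.1845, at (317,283). Pushing it down to flush.

Emit:
drive_tool(targets=[[[0,0,1.5,0,0,0,0],[0,0,3,0,0,0,0],[0,0,3.7,0,0,0,0],[0,0,4.3,0,0,0,0],[0,0,4.9,0,0,0,0]]])

```text
clock: 28.0
tool_pos: [0.5253, 0.0152, 0.1443]
tcp_rot: [3.141, -0.001, 0.375]
wrist_force: [-1.0, -0.5, 3.4]
grip_width: 0.0003
```

Emit:
drive_tool(targets=[[[0,0,0.5,0,0,0,0],[0,0,1,0,0,0,0],[0,0,1.5,0,0,0,0],[0,0,1.65,0,0,0,0],[0,0,1.65,0,0,0,0]]])

```text
clock: 28.62
tool_pos: [0.525, 0.0152, 0.1275]
tcp_rot: [-3.142, 0.0, 0.375]
wrist_force: [0.1, 0.5, -0.2]
grip_width: 0.0004
```

Emit:
drive_tool(targets=[[[0,0,0.15,0,0,0,0],[0,0,0.15,0,0,0,0],[0,0,-3,0,0,0,0],[0,0,-8,0,0,0,0.3],[-3,0,-13,0,0,0,0.6]]])

```text
clock: 29.25
tool_pos: [0.4983, 0.0051, 0.259]
tcp_rot: [-3.141, -0.002, 0.376]
wrist_force: [1.1, -1.3, 0.4]
grip_width: 0.0183
```

Emit:
drive_tool(targets=[[[-3,3,-3,0,0,0,0.6],[-3,3,-3,0,0,0,0.6],[-3,3,-3,0,0,0,0.6]]])

```text
clock: 29.62
tool_pos: [0.4801, -0.0343, 0.2874]
tcp_rot: [-3.141, 0.0, 0.375]
wrist_force: [-0.3, 0.1, -0.2]
grip_width: 0.0485
```

Run:
```python
from h import *
p,d,W=wrist('w20');z=W[...,2];go()
r=np.hypot(W[...,0]-.5254,W[...,1]-.0147)
for a,b in ((0,.014),(.0195,.0225)):
    t=(d>0)&(r<b)&(r>=a)&(z>.05)&(z<.192); print(b,t.sum(),np.percentile(z[t],[10,50,90]))
snap('side','s20')
for n in ('side','top'):
    p,d=snap(n,n+'21'); W=pts(n,d); x,y,z=W[...,0],W[...,1],W[...,2]
    for nm,c,lo,R_ in (('slimb',(.534,-.262),.02,.02),('slima',(.5327,-.1965),.02,.02),('cap',(.508,.277),.02,.05)):
        t=(d>0)&(np.hypot(x-c[0],y-c[1])<R_)&(z>lo)&(z<.1)
        if t.sum()>9:
            zt=np.percentile(z[t],95); P=W[t&(z>zt-.005)]; print(n,nm,zt.round(4),P.mean(0).round(4),cv2.minEnclosingCircle(P[:,:2].astype(np.float32)))
```

```text
t 29.675 pos [ 0.48   -0.0337  0.287 ] rpy [-3.1405e+00  8.0000e-04  3.7600e-01] F [-0.54 -0.28 -0.32] grip 0.0517 q [ 0.17  0.4  -0.28  1.87  0.14  0.89 -1.38]
shift cm [0. 0. 0.] w [-0.001  0.001 -0.   ]
0.014 1131 [0.15810699 0.15925434 0.1604246 ]
0.0225 740 [0.15830896 0.15988285 0.16087501]
side slimb 0.0499 [ 0.5329 -0.2608  0.0482] ((0.533251166343689, -0.26000460982322693), 0.006316849496215582)
side slima 0.0496 [ 0.5315 -0.1947  0.048 ] ((0.5309820771217346, -0.19407835602760315), 0.007191963028162718)
side cap 0.0618 [0.5072 0.2785 0.0608] ((0.5076367259025574, 0.2770712673664093), 0.026761017739772797)
top slimb 0.0538 [ 0.5348 -0.2637  0.0521] ((0.534700334072113, -0.26355862617492676), 0.006474854424595833)
top slima 0.055 [ 0.5324 -0.1974  0.0528] ((0.5285899639129639, -0.19892029464244843), 0.003879523603245616)
top cap 0.0661 [0.5093 0.276  0.0649] ((0.5100886225700378, 0.27585506439208984), 0.026431936770677567)
```

View pics/w20.png

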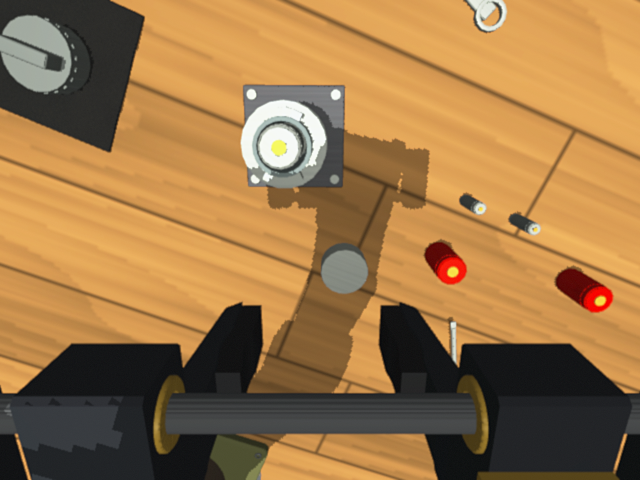

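View pics/s20.png

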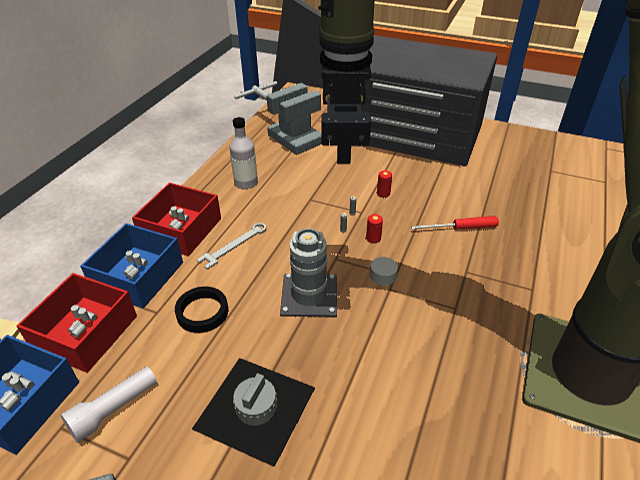

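The upper cell is flush in the mouth, top 0.159 against the rim's 0.160. The cap stands on the mat, the slim cells haven't moved, and the gripper is clear and empty. Handing in.

```bash
python3 -c "
from h import *
job_done(); print(env.sense()['clock'])"
```

```text
the job is handed in; nothing more can be done
the job is handed in; nothing more can be done
```

The tube is open with both big cells in it, the cap stands bar-up on the mat, and the job was handed in at about 30 s of the 72 s allowed. No verdict was reported.

**What I did:**
- **Cap:** I gripped it by the bar, pressed it about 9 mm down (12–13 N), turned it 68° anticlockwise while pressed, lifted it off and stood it on the mat.
- **Cells:** I put both grey cells in one after the other and pushed the stack down with the shut fingertips.

**Last checks:**
- **Fit:** the upper cell's top measured 0.159 m against a rim at 0.160 m, so it is about flush.
- **Cap:** it stands 1–3 mm from the mat's measured centre.
- **Slim cells:** both still stand. Most readings put them within about 2 mm of where they started; one top-view circle fit on slim_a was 4 mm off, but it caught only part of its top.
- **Gripper:** open, empty and clear of everything.

**What disagreed:**
- **Fingertips:** they really end about 32 mm short of the stated TCP. My first try at gripping the cap closed above the bar without touching anything. I measured the offset in the wrist depth images and corrected for it after that.
- **Heights:** the top and side cameras differ by 3–5 mm. I used the wrist camera for fine heights.
- **Overshoot:** one lateral move over the tube went about 6 cm to the side because of a sign slip. It touched nothing.

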